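# Put the microscope objectives away in order of length

### The job

Put the four microscope objectives away on the storage strip in order of length: the shortest on the pad at the end with the white bar, then the next longer one on each pad along, the longest on the last. Stand each upright, lens up, wholly on its own pad, set down without dropping or tipping any, and leave the oil bottle and the slide box where they are.

Things in the scene. Friction and masses are not known exactly. Their poses are not given: they have to be found in the camera images.
- red_center (a point): Centre (half-way up) of the loose microscope objective with the red ring: upright metal cylinder, 45 mm tall (shortest of the four), 150 g, lens up, z axis up. Barrel 36 mm in diameter from 5 to 33 mm above its foot, topped by the red ring (side and shoulder) and a narrower nose; foot 26 mm in diameter. Grip the barrel from above. Starts on a black mat 3 mm thick, 220 mm square.
- yellow_center (a point): Centre (half-way up) of the loose microscope objective with the yellow ring: upright metal cylinder, 57 mm tall (second shortest of the four), 190 g, lens up, z axis up. Barrel 36 mm in diameter from 5 to 42 mm above its foot, topped by the yellow ring (side and shoulder) and a narrower nose; foot 26 mm in diameter. Grip the barrel from above. Starts on a black mat 3 mm thick, 220 mm square.
- green_center (a point): Centre (half-way up) of the loose microscope objective with the green ring: upright metal cylinder, 69 mm tall (second longest of the four), 230 g, lens up, z axis up. Barrel 36 mm in diameter from 5 to 51 mm above its foot, topped by the green ring (side and shoulder) and a narrower nose; foot 26 mm in diameter. Grip the barrel from above. Starts on a black mat 3 mm thick, 220 mm square.
- blue_center (a point): Centre (half-way up) of the loose microscope objective with the blue ring: upright metal cylinder, 81 mm tall (longest of the four), 270 g, lens up, z axis up. Barrel 36 mm in diameter from 5 to 60 mm above its foot, topped by the blue ring (side and shoulder) and a narrower nose; foot 26 mm in diameter. Grip the barrel from above. Starts on a black mat 3 mm thick, 220 mm square.
- pad_1: Pad at the white-bar end of the storage strip: round grey felt, 58 mm in diameter, on a fixed dark wooden strip (300 x 74 x 15 mm) lying at any angle. Origin: centre of its underside; its top is 2 mm higher, 17 mm above the desk. x axis: along the strip, away from the white bar; pads 66 mm apart. White bar (10 x 58 mm, flat): across the strip's end, 39 mm from this pad's centre.
- pad_2: Second pad from the white bar of the storage strip: round grey felt, 58 mm in diameter, on a fixed dark wooden strip (300 x 74 x 15 mm) lying at any angle. Origin: centre of its underside; its top is 2 mm higher, 17 mm above the desk. x axis: along the strip, away from the white bar; pads 66 mm apart.
- pad_3: Third pad from the white bar of the storage strip: round grey felt, 58 mm in diameter, on a fixed dark wooden strip (300 x 74 x 15 mm) lying at any angle. Origin: centre of its underside; its top is 2 mm higher, 17 mm above the desk. x axis: along the strip, away from the white bar; pads 66 mm apart.
- pad_4: Last pad, farthest from the white bar, of the storage strip: round grey felt, 58 mm in diameter, on a fixed dark wooden strip (300 x 74 x 15 mm) lying at any angle. Origin: centre of its underside; its top is 2 mm higher, 17 mm above the desk. x axis: along the strip, away from the white bar; pads 66 mm apart.
- oil_bottle: Bystander: small amber immersion oil bottle, 30 mm in diameter, 68 mm tall, loose and light. Origin: centre of its underside. Leave it alone.
- slide_box: Bystander: closed blue box for specimen slides, 87 x 102 x 33 mm, loose. Origin: centre of its underside. Leave it alone.
Not all that is in view belongs to the job. What is shaped like the part that bears red_center but blue or purple is not meant.

How it is judged:
At the end, for the whole second after the job is handed in: Each objective stands upright (within 0.12 rad) and at rest on the pad of its rank in length, counted from the white bar, its axis within 12 mm of the pad's centre and its foot on the pad (height within 5 mm), released; oil bottle and slide box are within 30 mm of where they were (horizontal distance between red_center and pad_1 below 0.012 m and z of red_center in the frame of pad_1 between 0.0195 and 0.0295 m and angle between each of red_center, yellow_center, green_center, blue_center's own z axis and vertical below 0.12 rad and linear speed of each of objective_red, objective_yellow, objective_green, objective_blue below 0.02 m/s and contact force between the fingers and objective_red below 0.1 N and horizontal distance between yellow_center and pad_2 below 0.012 m and z of yellow_center in the frame of pad_2 between 0.0255 and 0.0355 m and contact force between the fingers and objective_yellow below 0.1 N and horizontal distance between green_center and pad_3 below 0.012 m and z of green_center in the frame of pad_3 between 0.0315 and 0.0415 m and contact force between the fingers and objective_green below 0.1 N and horizontal distance between blue_center and pad_4 below 0.012 m and z of blue_center in the frame of pad_4 between 0.0375 and 0.0475 m and contact force between the fingers and objective_blue below 0.1 N and distance of each of oil_bottle, slide_box from where it was at the start of the episode below 0.03 m); the robot touches nothing.
It fails at once if an objective is tipped over (more than 0.6 rad) (angle between any of red_center, yellow_center, green_center, blue_center's own z axis and vertical above 0.6 rad).
It fails at once if an objective is dropped or thrown (faster than 0.6 m/s with no finger on it, a fall of about 18 mm) ((linear speed of objective_red above 0.6 m/s and contact force between the fingers and objective_red below 0.05 N) or (linear speed of objective_yellow above 0.6 m/s and contact force between the fingers and objective_yellow below 0.05 N) or (linear speed of objective_green above 0.6 m/s and contact force between the fingers and objective_green below 0.05 N) or (linear speed of objective_blue above 0.6 m/s and contact force between the fingers and objective_blue below 0.05 N)).
It fails at once if the oil bottle is pushed by more than 30 mm or tipped (distance of oil_bottle from where it was at the start of the episode above 0.03 m or angle between oil_bottle's own z axis and vertical above 0.4 rad).
It fails at once if the slide box is pushed by more than 30 mm or tipped (distance of slide_box from where it was at the start of the episode above 0.03 m or angle between slide_box's own z axis and vertical above 0.4 rad).
It also fails if it takes over 93 s, if anything falls off the work surface, if the arm or the gripper's body presses on something with over 40 N, if the wrist force passes 120 N, or if a joint passes its speed limit or range.

### The arm

A 6-joint arm with a two-finger parallel gripper is mounted at the origin on the work surface. World frame = base frame: x ahead of the robot, y to its left, z up, the work surface at z = 0. Lengths are in m, angles in rad, forces in N, time in s.
With the tool pointing down it reaches from about 0.35 to 0.975 m from the base axis. Payload 4.9 kg.
Tool frame: the origin (TCP) lies on the front face of the gripper's body, between the roots of the fingers; the fingertips stand 73 mm ahead of it and the grasp point (between the pads) lies 54 mm ahead of it (tip_extent is the distance from the TCP to the fingertips, in m); y points along the fingers, x is the direction in which the jaws open and shut, and the axes are right-handed (so a half turn about y gives the same grasp; the last joint's range is limited). The gripper opens to 85 mm and grips with 20 to 120 N. Pads are 22 mm wide; open, the fingers measure 114 mm over their backs; the gripper's body (76 mm by 85 mm) begins 54 mm behind the grasp point. The pads swing forward as they close: fully open they stand 13 mm farther back than shut.
Start: joints at [1.2, 0.053, 1.613, -0, 1.476, -0.119], TCP at [0.156, 0.605, 0.304] pointing down, gripper open.
Joint ranges: [-3.01, 3.01], [-1.01, 2.22], [0.06, 2.58], [-1.02, 4.17], [0.09, 2.62], [-3.14, 3.14]. Speed limits (rad/s): [2.57, 2.57, 3.14, 3.14, 3.14, 3.14].

### API

Orientations are given as a unit quaternion [w, x, y, z].
In Python, from plant import state, grab_frame, camera_info, job_done, tip_extent gives the robot as it stands.
- The arm moves only by the tool carry_out, never from a script. Its argument "rows" is a list that holds one entry, the list of rows, each a list of 7 numbers: the turn, a rotation vector about the world's x, y, z as a fraction of full scale, then the shift along the world's x, y, z as a fraction of full scale, then the finger opening in mm, from 0 to 85.4. A call has 1 to 5 rows; each row shifts and turns the commanded pose from where the row before left it; what a row does not reach is not made up. Full scale, the value 1, is 40 mm for a shift and 4 degrees for a turn. A row lasts 1/10 s, in which the tool goes at most 50 mm and 8.59 degrees, less where a joint would pass 70% of its speed; a pose out of reach is approached as far as the arm can. A call with a number of a shift or a turn outside -1 to 1 is refused whole. A call with a gripper value outside its range is refused whole. The fingers move at their own pace and stop on an object; the grip force is fixed at half the most. Time passes only in rows, so rows that do not move let the fingers close. It gives the time, the measured TCP pose, the force and the opening at its end, in the units of the state.
- state(): the state, without advancing time (a new reading comes with each control period).
- grab_frame(name): name is "side" or "top"; returns the picture (420x560x3 uint8, blue, green, red); there is no depth.
- camera_info(name): a dict with "intrinsics" (3x3 intrinsics, pixels), "k1" (the pictures are not rectified: a ray, as slopes to the right and down, at radius r is drawn at 1 + k1 r^2 times it, then the intrinsics apply), "xyz" and "rotation" of the camera in the world. Camera axes: x right, y down, z forward; pixel columns grow to the right and rows downward; lengths in m; the calibration is good to about 2 mm. A picture is of the moment at which its call begins. camera_info takes no time and is no camera call.
- job_done(): hands the job in, once; it reports no verdict.
The state is a dict: "time": time; "joint_pos": joint angles; "joint_vel": joint speeds; "joint_efforts": joint torques, N m; "tool_pos": TCP position; "tool_rot": TCP orientation; "contact_force": force on the tool from outside, world axes, zero at the start; "ft_torque": the same for the moment, N m; "gripper_width": opening from 0.0 (shut) to 1.0 (fully open).
Only numpy, scipy, OpenCV 4.12 (cv2) and the standard library are available. Lean on these libraries where they do the work, as an engineer would, in place of code of your own. Each camera call takes 0.05 s, during which the arm holds its last target.

## Working session

There is one attempt and no reset: what is moved stays moved. The work goes in short steps, Python scripts to look and compute and a tool call to move; the robot and the scene stay as the last step left them, time stands still between calls to the robot, and variables do not carry over. Pictures are saved under pics/ and viewed, and the job is handed in when it is done.

Besides the shell and the picture viewer there is one more tool, called after "Call:" as a command line: name --argument value ..., lists and objects as JSON in quotes. carry_out: Moves the arm, as the interface text tells. Shift numbers are shares of 40 mm and turn numbers shares of 4 degrees, none past 1 either way. Its arguments: {"type":"object","properties":{"rows":{"type":"array"}},"required":["rows"]}

```bash
mkdir -p pics; ls
python3 - <<'E'
from plant import *
import cv2
print(state(), tip_extent)
for n in("side","top"):
    print(n,camera_info(n)); cv2.imwrite(f"pics/{n}0.png",grab_frame(n))
E
```

```text
pics
{'time': 0.0, 'joint_pos': array([ 1.19996763e+00,  5.33395931e-02,  1.61427882e+00,  1.73702157e-06,
        1.47596355e+00, -1.18983003e-01]), 'joint_vel': array([ 0.00121089, -0.00088227, -0.00053013, -0.00023009,  0.00135004,
       -0.00170363]), 'joint_efforts': array([ 2.36659789e-04, -3.93688846e+01, -3.70172489e+01, -1.53270494e-04,
        7.30225642e-03, -9.48844075e-06]), 'tool_pos': array([0.15556495, 0.60485225, 0.30268262]), 'tool_rot': array([-0.55847464,  0.5591974 ,  0.43264228, -0.43384906]), 'contact_force': array([ 0.09386919, -0.49779464,  0.30948727]), 'ft_torque': array([ 0.00011944, -0.03318324,  0.03884417]), 'gripper_width': 1.0023543831183852} 0.0726
side {'intrinsics': array([[400.80436261,   0.        , 277.9860867 ],
       [  0.        , 400.80436261, 203.79494322],
       [  0.        ,   0.        ,   1.        ]]), 'k1': -0.06839815700438202, 'xyz': array([ 0.11154652, -0.44701226,  0.73260078]), 'rotation': array([-0.34053835,  0.86874245, -0.33532611,  0.12990993])}
top {'intrinsics': array([[523.26673515,   0.        , 287.01500485],
       [  0.        , 523.26673515, 215.26007619],
       [  0.        ,   0.        ,   1.        ]]), 'k1': -0.16042429685184717, 'xyz': array([3.02571801e-01, 1.56782530e-04, 1.38868211e+00]), 'rotation': array([-0.06280478,  0.71223973, -0.69675554,  0.05746167])}
```

View pics/side0.png

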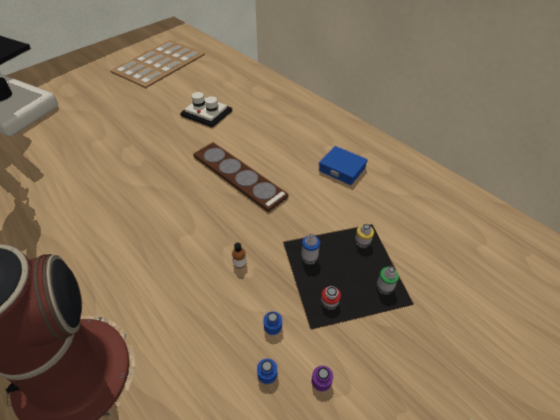

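View pics/top0.png

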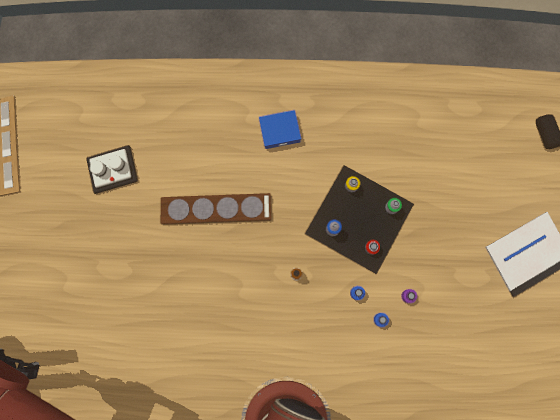

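The top view shows four objectives on the black mat: yellow (353,184), green (394,206), blue (334,228) and red (373,247). The strip's white bar is at (267,207), the oil bottle at (297,273) and the slide box at (280,130). Other ringed items off the mat are at (358,294) blue, (381,320) blue and (410,296) purple; these are red-shaped distractors. I'll confirm this in an enlarged crop.

```bash
cat > h.py <<'E'
import numpy as np, cv2
from plant import *
from scipy.spatial.transform import Rotation as R
def ray(n,uv):
    c=camera_info(n);K=c["intrinsics"]
    p=cv2.undistortPoints(np.array([[uv]],float),K,np.array([c["k1"],0,0,0,0.]) )[0,0] 
    q=c["rotation"]; Rm=R.from_quat([q[1],q[2],q[3],q[0]])
    return c["xyz"],Rm.apply([p[0],p[1],1.])
def onz(n,uv,z):
    o,d=ray(n,uv); return o+d*(z-o[2])/d[2]
def tri(a,b):
    o1,d1=ray("top",a);o2,d2=ray("side",b)
    s=np.linalg.lstsq(np.c_[d1,-d2],o2-o1,rcond=None)[0]
    p,q=o1+s[0]*d1,o2+s[1]*d2
    return (p+q)/2,np.linalg.norm(p-q)
HUE={"red":[(0,8),(172,180)],"yellow":[(20,32)],"green":[(55,85)],"blue":[(105,122)],"purple":[(128,155)]}
def blobs(img,col,smin=140,vmin=60,amin=15):
    h=cv2.cvtColor(img,cv2.COLOR_BGR2HSV);m=np.zeros(h.shape[:2],np.uint8)
    for a,b in HUE[col]: m|=cv2.inRange(h,(a,smin,vmin),(b,255,255))
    n,l,s,c=cv2.connectedComponentsWithStats(m)
    return [(c[i].round(1),s[i].tolist()) for i in range(1,n) if s[i][4]>=amin]
E
python3 - <<'E'
from h import *
for n in("top","side"):
    im=cv2.imread(f"pics/{n}0.png")
    for c in HUE: print(n,c,[(b[0].tolist(),b[1][2:]) for b in blobs(im,c)])
    (x,y,w,h)=(290,160,150,180) if n=="top" else (240,215,175,185)
    cr=cv2.resize(im[y:y+h,x:x+w],None,fx=3,fy=3,interpolation=cv2.INTER_CUBIC)
    cv2.imwrite(f"pics/{n}_crop.png",cr)
im=cv2.imread("pics/top0.png")
cv2.imwrite("pics/strip.png",cv2.resize(im[180:240,150:285],None,fx=5,fy=5,interpolation=cv2.INTER_CUBIC))
E
```

```text
top red [([372.0, 246.6], [14, 16, 94]), ([22.5, 399.2], [73, 60, 2016]), ([281.4, 400.1], [82, 39, 1611])]
top yellow [([352.7, 182.9], [15, 14, 103])]
top green [([393.7, 205.0], [14, 14, 68])]
top blue [([279.4, 127.9], [42, 35, 1056]), ([333.9, 226.8], [15, 14, 71]), ([525.1, 247.3], [42, 26, 96]), ([356.8, 292.9], [14, 13, 91]), ([380.1, 319.1], [15, 14, 91])]
top purple [([409.3, 291.1], [13, 5, 22])]
side red [([30.8, 264.4], [4, 10, 16]), ([25.1, 288.3], [20, 31, 61]), ([330.2, 297.3], [20, 17, 129]), ([31.3, 325.2], [27, 24, 264]), ([51.6, 322.0], [6, 6, 16]), ([90.8, 332.2], [17, 15, 40]), ([106.1, 349.1], [10, 18, 49]), ([107.4, 364.7], [8, 14, 41]), ([82.4, 407.5], [78, 38, 710]), ([22.7, 400.1], [7, 17, 70])]
side yellow [([364.5, 233.7], [18, 13, 97])]
side green [([387.0, 279.0], [17, 12, 46])]
side blue [([342.9, 164.4], [47, 37, 1018]), ([310.6, 244.8], [18, 14, 98]), ([272.5, 324.7], [18, 22, 238]), ([267.1, 372.4], [19, 24, 278])]
side purple [([320.9, 381.6], [19, 21, 193])]
```

View pics/top_crop.png

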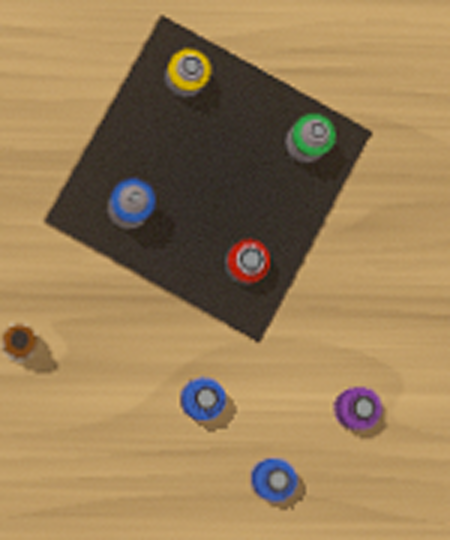

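View pics/side_crop.png

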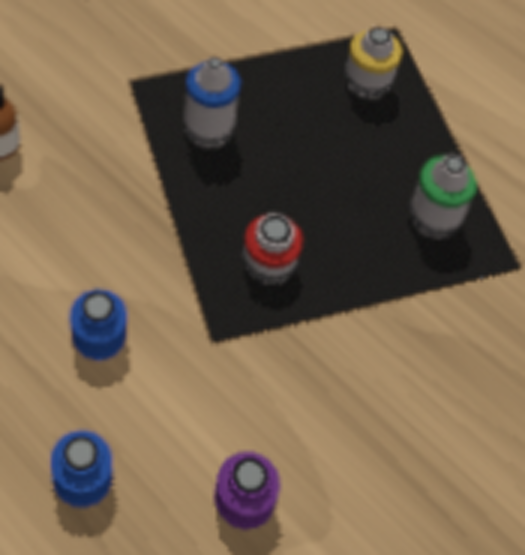

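View pics/strip.png

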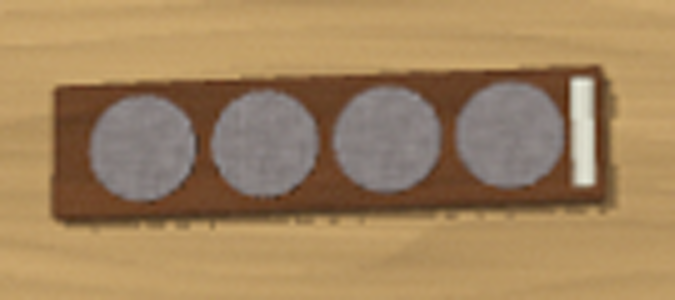

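The crop confirms it. Red, yellow, green and blue (tall, on the mat) are the four objectives. The two short all-blue stubs and the purple one off the mat are decoys. Next I'll measure positions.

```bash
cat >> h.py <<'E'
RT={"red":.003+.037,"yellow":.003+.046,"green":.003+.055,"blue":.003+.064}
def ringc(im,near,col,box=14):
    x,y=[int(round(v)) for v in near]; k=6
    y0,x0=y-box,x-box
    cr=cv2.resize(im[y0:y+box,x0:x+box],None,fx=k,fy=k,interpolation=cv2.INTER_CUBIC)
    h=cv2.cvtColor(cr,cv2.COLOR_BGR2HSV);m=np.zeros(h.shape[:2],np.uint8)
    for a,b in HUE[col]: m|=cv2.inRange(h,(max(a-4,0),110,50),(b+4,255,255))
    cs,_=cv2.findContours(m,cv2.RETR_EXTERNAL,cv2.CHAIN_APPROX_NONE)
    c=np.vstack([q for q in cs if len(q)>25]); hull=cv2.convexHull(c)
    (cx,cy),r=cv2.minEnclosingCircle(hull)
    e=cv2.fitEllipse(hull)
    return np.array([cx,cy])/k+[x0-.5+.5/k,y0-.5+.5/k],r/k, np.array(e[0])/k+[x0-.5,y0-.5],np.array(e[1])/k
E
python3 - <<'E'
from h import *
T=cv2.imread("pics/top0.png");S=cv2.imread("pics/side0.png")
nt=dict(red=(372,246.6),yellow=(353,183),green=(394,205),blue=(334,227))
ns=dict(red=(330,297),yellow=(364.5,234),green=(387,279),blue=(310.6,245))
for c in nt:
    a=ringc(T,nt[c],c);b=ringc(S,ns[c],c)
    p,e=tri(a[2],b[2])
    print(c,a[0].round(1),a[1].round(1),a[2].round(1),a[3].round(1),b[2].round(1),b[3].round(1),"top:",onz("top",a[2],RT[c]).round(4),"side",onz("side",b[2],RT[c]).round(4),"tri",p.round(4),e.round(4))
# pads
def pads(im,box,k=6,name="top"):
    x,y,w,h=box
    cr=cv2.resize(im[y:y+h,x:x+w],None,fx=k,fy=k,interpolation=cv2.INTER_CUBIC)
    hs=cv2.cvtColor(cr,cv2.COLOR_BGR2HSV)
    m=cv2.inRange(hs,(0,0,70),(180,60,175)); m=cv2.morphologyEx(m,cv2.MORPH_OPEN,np.ones((9,9)))
    m=cv2.morphologyEx(m,cv2.MORPH_CLOSE,np.ones((9,9)))
    cs,_=cv2.findContours(m,cv2.RETR_EXTERNAL,cv2.CHAIN_APPROX_NONE)
    P=[]
    for c in cs:
        if cv2.contourArea(c)<150*k*k: continue
        e=cv2.fitEllipse(cv2.convexHull(c)); uv=np.array(e[0])/k+[x-.5,y-.5]
        P.append(onz(name,uv,.017)); print(name,uv.round(1),(np.array(e[1])/k).round(1),P[-1].round(4))
    P=np.array(sorted(P,key=lambda p:p[1]))
    print("d",np.linalg.norm(np.diff(P,axis=0),axis=1).round(4))
pads(T,(150,180,135,60)); pads(S,(185,135,110,80),name="side")
for uv in[(297,271)]: print("bottle",onz("top",uv,.068))
print("bar",onz("top",(267,207),.015))
print("box",[onz("top",u,.033).round(3) for u in[(260,116),(296,111),(302,142),(266,148)]])
E
```

```text
Traceback (most recent call last):
AttributeError: 'float' object has no attribute 'round'
```

```bash
cat > m.py <<'E'
from h import *
def pads(im,box,k=6,name="top"):
    x,y,w,h=box
    cr=cv2.resize(im[y:y+h,x:x+w],None,fx=k,fy=k,interpolation=cv2.INTER_CUBIC)
    hs=cv2.cvtColor(cr,cv2.COLOR_BGR2HSV)
    m=cv2.inRange(hs,(0,0,70),(180,60,175)); m=cv2.morphologyEx(m,cv2.MORPH_OPEN,np.ones((9,9)))
    m=cv2.morphologyEx(m,cv2.MORPH_CLOSE,np.ones((9,9)))
    cs,_=cv2.findContours(m,cv2.RETR_EXTERNAL,cv2.CHAIN_APPROX_NONE)
    P=[]
    for c in cs:
        if cv2.contourArea(c)<100*k*k: continue
        e=cv2.fitEllipse(cv2.convexHull(c)); uv=np.array(e[0])/k+[x-.5,y-.5]
        P.append(onz(name,uv,.017)); print(name,uv.round(1),(np.array(e[1])/k).round(1),P[-1].round(4))
    P=np.array(sorted(P,key=lambda p:p[1]))
    print("d",np.linalg.norm(np.diff(P,axis=0),axis=1).round(4))
if __name__=="__main__":
    T=cv2.imread("pics/top0.png");S=cv2.imread("pics/side0.png")
    nt=dict(red=(372,246.6),yellow=(353,183),green=(394,205),blue=(334,227))
    ns=dict(red=(330,297),yellow=(364.5,234),green=(387,279),blue=(310.6,245))
    for c in nt:
        a=ringc(T,nt[c],c);b=ringc(S,ns[c],c)
        p,e=tri(a[2],b[2])
        print(c,a[2].round(1),a[3].round(1),b[2].round(1),b[3].round(1),"top:",onz("top",a[2],RT[c]).round(4),"side",onz("side",b[2],RT[c]).round(4),"tri",p.round(4),round(float(e),4))
    pads(T,(150,180,135,60)); pads(S,(185,135,110,80),name="side")
    for uv in[(297,271)]: print("bottle",onz("top",uv,.068))
    print("bar",onz("top",(267,207),.015))
    print("box",[onz("top",u,.033).round(3) for u in[(260,116),(296,111),(302,142),(266,148)]])
E
python3 m.py
```

```text
red [372.6 246.4] [14.9 15.8] [330.8 294.4] [18.3 20.7] top: [ 0.4571 -0.2112  0.04  ] side [ 0.4543 -0.2192  0.04  ] tri [ 0.4597 -0.2141  0.0268] 0.0027
yellow [352.5 170.2] [28.2 38.7] [364.9 231.2] [15. 19.] top: [ 0.6573 -0.1576  0.049 ] side [ 0.6202 -0.1659  0.049 ] tri [ 0.6596 -0.1552  0.009 ] 0.0211
green [394.2 204.3] [14.1 14.6] [388.6 274.9] [15.5 19.7] top: [ 0.5663 -0.2657  0.058 ] side [ 0.5621 -0.273   0.058 ] tri [ 0.5696 -0.269   0.0454] 0.0022
blue [333.9 226.2] [14.4 14.9] [310.7 242.4] [15.2 19. ] top: [ 0.504  -0.1077  0.067 ] side [ 0.5003 -0.1164  0.067 ] tri [ 0.5069 -0.1094  0.054 ] 0.0022
top [178.1 209.1] [20.8 21.6] [0.5489 0.3064 0.017 ]
top [202.5 208.2] [21.  21.4] [0.5527 0.2402 0.017 ]
top [226.9 207.3] [21.  21.6] [0.5565 0.1744 0.017 ]
top [251.5 206.4] [21.1 21.7] [0.5602 0.1086 0.017 ]
d [0.0659 0.0659 0.0663]
side [263.8 190.2] [17.  23.4] [0.559 0.103 0.017]
side [246.1 177.6] [16.  22.8] [0.555 0.169 0.017]
side [221.9 160.4] [21.9 39. ] [0.5491 0.2656 0.017 ]
d [0.0661 0.0968]
bottle [ 0.38763378 -0.01560935  0.068     ]
bar [0.55990025 0.06722573 0.015     ]
box [array([0.809, 0.093, 0.033]), array([ 0.826, -0.005,  0.033]), array([ 0.737, -0.023,  0.033]), array([0.718, 0.074, 0.033])]
```

Run:
```python
from h import *
q=state()["tool_rot"];print(R.from_quat([q[1],q[2],q[3],q[0]]).as_matrix().round(3))
T=cv2.imread("pics/top0.png");a=ringc(T,(353,184),"yellow",10);print(a)
S=cv2.imread("pics/side0.png");b=ringc(S,(364.5,232),"yellow",11);print(b)
print(onz("top",a[2],.049),onz("side",b[2],.049),onz("top",(352.7,182.9),.049))
```

```text
[[ 0.249 -0.001 -0.968]
 [ 0.968 -0.002  0.249]
 [-0.002 -1.     0.   ]]
(array([354.83333333, 180.66666667]), 10.376940409342447, array([354.39167786, 181.09715398]), array([15.32545726, 20.34486516]))
(array([365.18241374, 230.56716347]), 9.528478622436523, array([364.91559474, 231.20393499]), array([14.9518458, 19.143809 ]))
[ 0.6279243  -0.16248463  0.049     ] [ 0.62026061 -0.16603926  0.049     ] [ 0.62293942 -0.15800228  0.049     ]
```

Call:
carry_out --rows '[[[0, 0, -0.9, 0.75, -0.8, -0.1, 62], [0, 0, -0.9, 0.75, -0.8, -0.1, 62], [0, 0, -0.9, 0.75, -0.8, -0.1, 62], [0, 0, -0.9, 0.75, -0.8, -0.1, 62], [0, 0, -0.9, 0.75, -0.8, -0.1, 62]]]'

```text
time: 0.6
tool_pos: [0.3064, 0.4437, 0.2832]
tool_rot: [-0.62, 0.62, 0.34, -0.34]
contact_force: [-0.4, -0.2, 0.7]
gripper_width: 0.727
```

Call:
carry_out --rows '[[[0, 0, -0.9, 0.33, -0.93, -0.1, 62], [0, 0, -0.9, 0.33, -0.93, -0.1, 62], [0, 0, -0.9, 0.33, -0.93, -0.1, 62], [0, 0, -0.9, 0.33, -0.93, -0.1, 62], [0, 0, -0.9, 0.33, -0.93, -0.1, 62]]]'

```text
time: 1.1
tool_pos: [0.3717, 0.2577, 0.2633]
tool_rot: [-0.666, 0.666, 0.238, -0.239]
contact_force: [1.2, -0.3, -0.4]
gripper_width: 0.723
```

Call:
carry_out --rows '[[[0, 0, -0.9, 0.33, -0.93, -0.1, 62], [0, 0, -0.9, 0.33, -0.93, -0.1, 62], [0, 0, -0.9, 0.33, -0.93, -0.1, 62], [0, 0, -0.9, 0.33, -0.93, -0.1, 62], [0, 0, -0.9, 0.33, -0.93, -0.1, 62]]]'

```text
time: 1.6
tool_pos: [0.4377, 0.0717, 0.2435]
tool_rot: [0.695, -0.695, -0.131, 0.131]
contact_force: [-0.1, 0.4, 0.2]
gripper_width: 0.73
```

Call:
carry_out --rows '[[[0, 0, -0.9, 0.32, -0.93, -0.1, 62], [0, 0, -0.9, 0.32, -0.93, -0.1, 62], [0, 0, -0.9, 0.32, -0.93, -0.1, 62], [0, 0, -0.9, 0.32, -0.93, -0.1, 62], [0, 0, -0.9, 0.32, -0.93, -0.1, 62]]]'

```text
time: 2.1
tool_pos: [0.5017, -0.1143, 0.2233]
tool_rot: [0.707, -0.707, -0.021, 0.021]
contact_force: [0.2, 0.1, 0.6]
gripper_width: 0.722
```

Call:
carry_out --rows '[[[0, 0, 0, 0, 0, 0, 62], [0, 0, 0, 0, 0, 0, 62]]]'

```text
time: 2.3
tool_pos: [0.5014, -0.1132, 0.2231]
tool_rot: [0.707, -0.706, -0.021, 0.022]
contact_force: [-0.2, 0.4, -0.7]
gripper_width: 0.725
```

Run:
```python
from h import *
a=grab_frame("side")[150:330,230:430];b=grab_frame("top")[140:290,250:450]
cv2.imwrite("pics/hov.png",np.hstack([cv2.resize(a,(400,360),interpolation=2),cv2.resize(b,(400,360),interpolation=2)]))
```

```text
(no output)
```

View pics/hov.png

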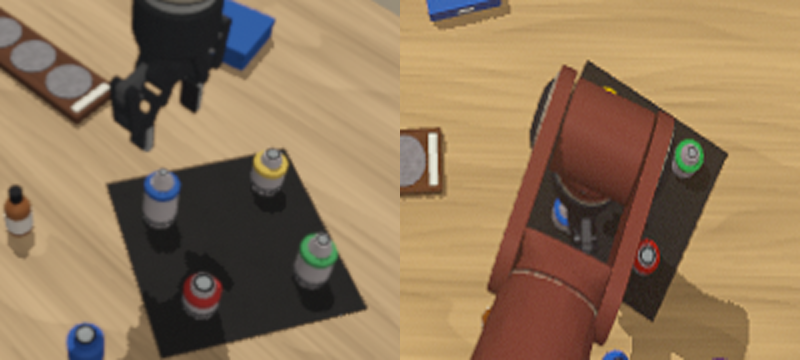

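Run:
```python
from h import *
cv2.imwrite("pics/tip.png",cv2.resize(grab_frame("side")[180:270,280:360],None,fx=7,fy=6.6,interpolation=2))
print(state()["tool_pos"],[onz("side",u,z).round(4) for u,z in(((303,219),.153),((325.5,200),.153),((314.5,210),.153))])
```

```text
[ 0.5013885  -0.11176797  0.22371633] [array([ 0.4787, -0.11  ,  0.153 ]), array([ 0.5467, -0.1047,  0.153 ]), array([ 0.5114, -0.1086,  0.153 ])]
```

View pics/tip.png

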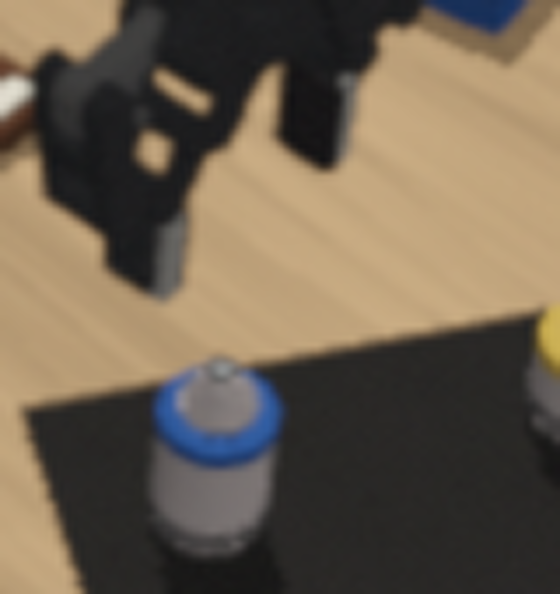

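Run:
```python
from h import *
print([onz("side",u,z).round(4) for z in (.148,.153,.158) for u in((302.9,225),(327.1,205.5))])
```

```text
[array([ 0.4713, -0.1176,  0.148 ]), array([ 0.5419, -0.1142,  0.148 ]), array([ 0.4682, -0.1204,  0.153 ]), array([ 0.5382, -0.117 ,  0.153 ]), array([ 0.4651, -0.1233,  0.158 ]), array([ 0.5345, -0.1199,  0.158 ])]
```

Call:
carry_out --rows '[[[0, 0, 0, 0, -0.05, -0.8, 62], [0, 0, 0, 0, 0, -0.8, 62], [0, 0, 0, 0, 0, -0.7, 62], [0, 0, 0, 0, 0, -0.5, 62], [0, 0, 0, 0, 0, -0.3, 62]]]'

```text
time: 2.95
tool_pos: [0.5006, -0.1132, 0.098]
tool_rot: [0.707, -0.706, -0.022, 0.024]
contact_force: [-1.0, 0.4, 0.5]
gripper_width: 0.723
```

Call:
carry_out --rows '[[[0, 0, 0, 0, 0, 0, 62], [0, 0, 0, 0, 0, 0, 45], [0, 0, 0, 0, 0, 0, 38], [0, 0, 0, 0, 0, 0, 30], [0, 0, 0, 0, 0, 0, 25]]]'

```text
time: 3.45
tool_pos: [0.503, -0.1151, 0.102]
tool_rot: [-0.706, 0.707, 0.023, -0.021]
contact_force: [-0.4, 1.5, 5.6]
gripper_width: 0.406
```

Call:
carry_out --rows '[[[0, 0, 0, 0, 0, 0, 25], [0, 0, 0, 0, 0, 0, 25], [0, 0, 0, 0, 0, 0, 25]]]'

```text
time: 3.75
tool_pos: [0.5031, -0.1151, 0.102]
tool_rot: [-0.706, 0.707, 0.023, -0.021]
contact_force: [0.4, 1.6, 5.9]
gripper_width: 0.406
```

Run:
```python
from h import *
cv2.imwrite("pics/g1.png",cv2.resize(grab_frame("side")[180:320,250:430],None,fx=4,fy=4,interpolation=2))
print(state())
```

```text
{'time': 3.8, 'joint_pos': array([-3.69398426e-01,  1.23691708e-02,  2.01646833e+00,  5.81407664e-04,
        1.10944298e+00, -4.31852788e-01]), 'joint_vel': array([-4.91084481e-05,  1.35167361e-04,  2.68658254e-04, -1.50484626e-03,
        5.38344831e-04, -6.33823036e-04]), 'joint_efforts': array([-6.55686166e-01, -2.87621605e+01, -2.84766430e+01, -2.97146626e-01,
       -2.33324538e-01, -5.24450399e-03]), 'tool_pos': array([ 0.50305487, -0.11508564,  0.10194033]), 'tool_rot': array([-0.70647683,  0.70705096,  0.02313632, -0.02083603]), 'contact_force': array([-0.71583402,  0.50599292,  6.07799536]), 'ft_torque': array([ 0.23159784,  0.06090853, -0.03036436]), 'gripper_width': 0.4054233756649913}
```

View pics/g1.png

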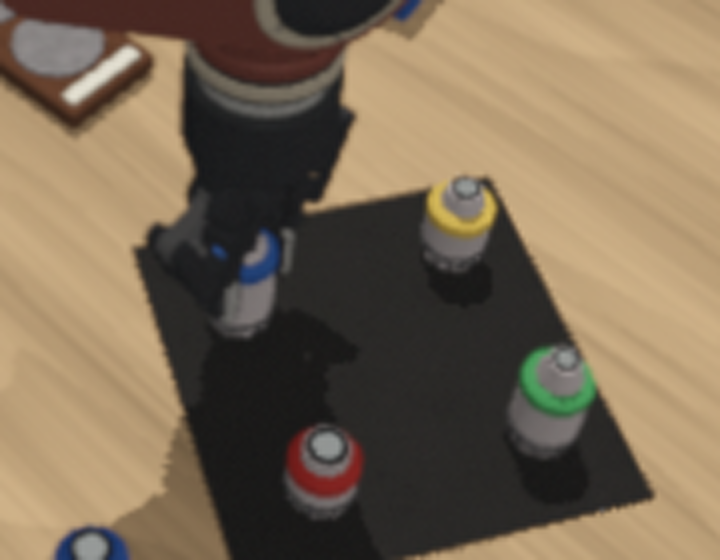

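Call:
carry_out --rows '[[[0, 0, 0, 0, 0, 0.2, 25], [0, 0, 0, 0, 0, 0.5, 25], [0, 0, 0, 0, 0, 0.6, 25], [0, 0, 0, 0, 0, 0.6, 25], [0, 0, 0, 0, 0.2, 0.2, 25]]]'

```text
time: 4.3
tool_pos: [0.5026, -0.1074, 0.1866]
tool_rot: [-0.706, 0.707, 0.023, -0.02]
contact_force: [1.1, -0.2, -2.4]
gripper_width: 0.401
```

Call:
carry_out --rows '[[[0, 0, 0, 0.05, 0.5, 0, 25], [0, 0, 0, 0.1, 0.8, 0, 25], [0, 0, 0, 0.1, 0.8, 0, 25], [0, 0, 0, 0.1, 0.8, 0, 25], [0, 0, 0, 0.1, 0.8, 0, 25]]]'

```text
time: 4.8
tool_pos: [0.5186, 0.043, 0.1825]
tool_rot: [0.707, -0.707, -0.021, 0.023]
contact_force: [1.0, -0.5, -2.1]
gripper_width: 0.409
```

Call:
carry_out --rows '[[[0, 0, 0, 0.1, 0.8, 0, 25], [0, 0, 0, 0.1, 0.8, 0, 25], [0, 0, 0, 0.1, 0.8, 0, 25], [0, 0, 0, 0.1, 0.8, 0, 25], [0, 0, 0, 0.1, 0.8, 0, 25]]]'

```text
time: 5.3
tool_pos: [0.5385, 0.2029, 0.1824]
tool_rot: [-0.707, 0.707, 0.021, -0.023]
contact_force: [0.6, 0.4, -3.3]
gripper_width: 0.406
```

Call:
carry_out --rows '[[[0, 0, 0, 0.1, 0.8, 0, 25], [0, 0, 0, 0.1, 0.8, 0, 25], [0, 0, 0, 0, 0.6, 0, 25], [0, 0, 0, 0, 0.3, 0, 25], [0, 0, 0, 0, 0, 0, 25]]]'

```text
time: 5.8
tool_pos: [0.5467, 0.3023, 0.1828]
tool_rot: [-0.706, 0.707, 0.022, -0.023]
contact_force: [-0.1, -1.1, -3.3]
gripper_width: 0.405
```

Run:
```python
from h import *
a=grab_frame("side")
cv2.imwrite("pics/p1.png",cv2.resize(a[70:220,160:310],None,fx=4,fy=4,interpolation=2))
print(state()["tool_pos"])
```

```text
[0.54696661 0.30126036 0.1828985 ]
```

View pics/p1.png

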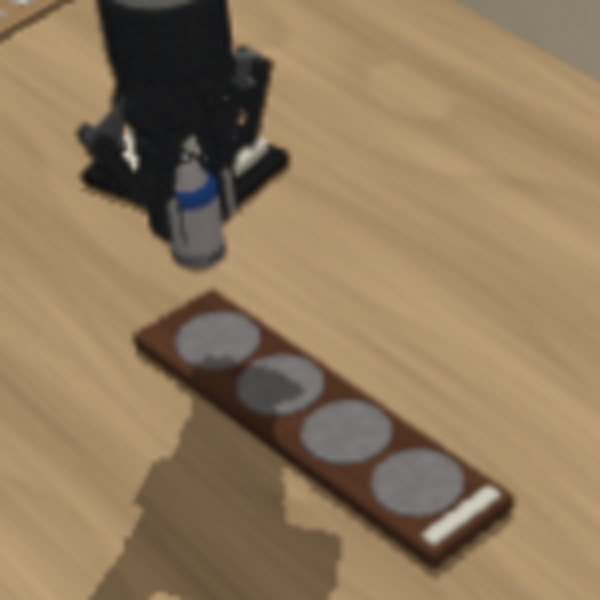

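Run:
```python
from h import *
print(onz("side",(209.5,134.2),.084),[onz("side",(160+u/4-.4,70+v/4-.4),.017).round(4) for u,v in((218,339),(280,384),(347,432),(417,481))])
```

```text
[0.54681259 0.30580417 0.084     ] [array([0.5484, 0.3006, 0.017 ]), array([0.5517, 0.2347, 0.017 ]), array([0.5555, 0.1683, 0.017 ]), array([0.5598, 0.104 , 0.017 ])]
```

Call:
carry_out --rows '[[[0, 0, 0, 0.05, 0, -0.4, 25], [0, 0, 0, 0, 0, -0.5, 25], [0, 0, 0, 0, 0, -0.4, 25], [0, 0, 0, 0, 0, -0.2, 25], [0, 0, 0, 0, 0, -0.05, 25]]]'

```text
time: 6.35
tool_pos: [0.5488, 0.3002, 0.1196]
tool_rot: [-0.706, 0.707, 0.021, -0.023]
contact_force: [0.3, 0.3, -2.7]
gripper_width: 0.405
```

Call:
carry_out --rows '[[[0, 0, 0, 0, 0, -0.05, 25], [0, 0, 0, 0, 0, 0, 25]]]'

```text
time: 6.55
tool_pos: [0.5502, 0.3014, 0.1205]
tool_rot: [0.707, -0.707, -0.022, 0.022]
contact_force: [-0.5, 0.1, -2.7]
gripper_width: 0.399
```

Run:
```python
from h import *
a=grab_frame("side")
cv2.imwrite("pics/p2.png",cv2.resize(a[110:220,180:310],None,fx=5,fy=5,interpolation=2))
print(state()["tool_pos"])
```

```text
[0.55025124 0.3014406  0.12078766]
```

View pics/p2.png

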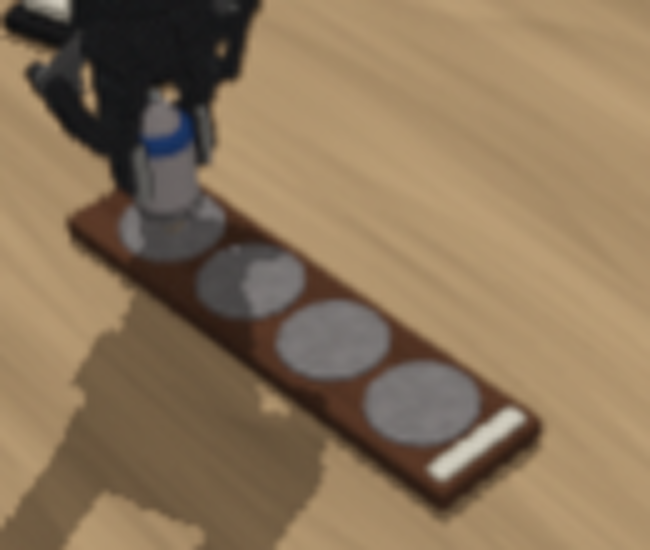

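Run:
```python
from h import *
a=grab_frame("side")
cv2.imwrite("pics/p3.png",cv2.resize(a[125:170,190:235],None,fx=13,fy=13,interpolation=2))
```

```text
(no output)
```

View pics/p3.png

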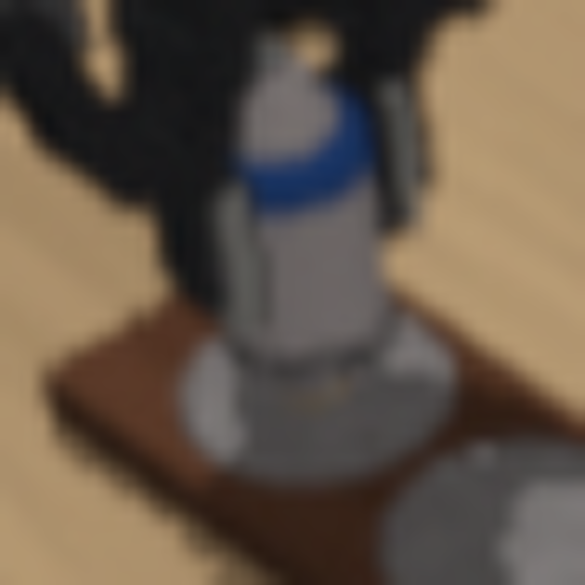

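Run:
```python
from h import *
o=camera_info("side")["xyz"]
def f(u,v,z,r):
    p=onz("side",(190+u/13-.46,125+v/13-.46),z); d=p-o; d[2]=0; d/=np.linalg.norm(d); return (p+r*d).round(4)
for h in(.017,.021):
  print(h,"foot",f(318,380,h,.013),"barrel",f(315,362,h+.005,.018))
print("pad",f(318,395,.017,0), [f(u,v,.017,0) for u,v in((180,400),(457,385),(318,308),(318,488))])
# ring now
S=grab_frame("side");print(ringc(S,(214,137),"blue",9))
for b in blobs(S,"blue"): print(b)
```

```text
0.017 foot [0.5562 0.3141 0.017 ] barrel [0.5586 0.3184 0.022 ]
0.021 foot [0.5537 0.3099 0.021 ] barrel [0.5562 0.3141 0.026 ]
pad [0.5467 0.2988 0.017 ] [array([0.5242, 0.3174, 0.017 ]), array([0.5704, 0.2815, 0.017 ]), array([0.5637, 0.3224, 0.017 ]), array([0.5292, 0.2746, 0.017 ])]
(array([212.98471705, 136.05886014]), 5.6321976979573565, array([213.20935694, 136.00327428]), array([ 8.11572393, 11.14862823]))
(array([213.8, 137.4]), [209, 133, 10, 8, 32])
(array([342.9, 164.4]), [320, 147, 47, 37, 1014])
(array([272.5, 324.8]), [264, 313, 18, 22, 236])
(array([267.1, 372.4]), [258, 359, 19, 24, 277])
```

Run:
```python
from h import *
S=cv2.imread("pics/side0.png")
cv2.imwrite("pics/f0.png",cv2.resize(S[225:270,290:335],None,fx=13,fy=13,interpolation=2))
```

```text
(no output)
```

View pics/f0.png

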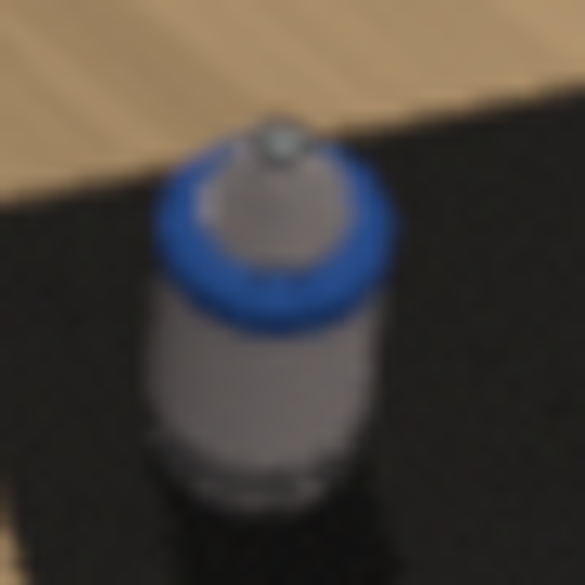

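Run:
```python
from h import *
o=camera_info("side")["xyz"]
def f(u,v,z,r,x0=190,y0=125):
    p=onz("side",(x0+u/13-.46,y0+v/13-.46),z); d=p-o; d[2]=0; d/=np.linalg.norm(d); return (p+r*d).round(4)
print("orig",f(255,510,.003,.013,290,225))
for h in(.017,.021): print(h,"foot",f(325,405,h,.013))
```

```text
orig [ 0.5034 -0.1151  0.003 ]
0.017 foot [0.5525 0.3064 0.017 ]
0.021 foot [0.5501 0.3023 0.021 ]
```

Call:
carry_out --rows '[[[0, 0, 0, -0.05, -0.02, -0.05, 25], [0, 0, 0, 0, 0, -0.04, 25], [0, 0, 0, 0, 0, -0.03, 25], [0, 0, 0, 0, 0, 0, 25]]]'

```text
time: 7.1
tool_pos: [0.5477, 0.3006, 0.1159]
tool_rot: [-0.707, 0.707, 0.022, -0.022]
contact_force: [-4.2, -2.2, 3.6]
gripper_width: 0.409
```

Call:
carry_out --rows '[[[0, 0, 0, 0, 0, 0, 40], [0, 0, 0, 0, 0, 0, 48], [0, 0, 0, 0, 0, 0, 62], [0, 0, 0, 0, 0, 0, 62], [0, 0, 0, 0, 0, 0.3, 62]]]'

```text
time: 7.6
tool_pos: [0.5465, 0.3, 0.1254]
tool_rot: [-0.706, 0.707, 0.021, -0.023]
contact_force: [-0.9, 0.5, -0.0]
gripper_width: 0.725
```

Call:
carry_out --rows '[[[0, 0, 0, 0, 0, 0.5, 62], [0, 0, 0, 0, 0, 0.8, 62], [0, 0, 0, 0, 0, 0.8, 62], [0, 0, 0, 0, 0, 0.3, 62], [0, 0, 0, 0, -0.4, 0, 62]]]'

```text
time: 8.1
tool_pos: [0.5489, 0.2855, 0.2265]
tool_rot: [0.708, -0.706, -0.025, 0.021]
contact_force: [-0.0, 0.5, -0.0]
gripper_width: 0.721
```

Call:
carry_out --rows '[[[0, 0, 0, 0.03, -0.9, 0, 62], [0, 0, 0, 0.03, -0.93, 0, 62], [0, 0, 0, 0.03, -0.93, 0, 62], [0, 0, 0, 0.03, -0.93, 0, 62], [0, 0, 0, 0.03, -0.93, 0, 62]]]'

```text
time: 8.6
tool_pos: [0.5522, 0.0973, 0.2205]
tool_rot: [-0.707, 0.707, 0.021, -0.023]
contact_force: [0.9, -0.4, 0.0]
gripper_width: 0.728
```

Call:
carry_out --rows '[[[0, 0, 0, 0.03, -0.93, 0, 62], [0, 0, 0, 0.03, -0.93, 0, 62], [0, 0, 0, 0.03, -0.93, 0, 62], [0, 0, 0, 0.03, -0.93, 0, 62], [0, 0, 0, 0.03, -0.93, 0, 62]]]'

```text
time: 9.1
tool_pos: [0.5579, -0.0884, 0.2206]
tool_rot: [0.707, -0.706, -0.021, 0.023]
contact_force: [0.1, -0.9, -0.0]
gripper_width: 0.724
```

Call:
carry_out --rows '[[[0, 0, 0, 0.03, -0.93, -0.1, 62], [0, 0, 0, 0.03, -0.93, -0.2, 62], [0, 0, 0, 0.03, -0.93, -0.2, 62], [0, 0, 0, 0.03, -0.93, -0.1, 62], [0, 0, 0, 0, -0.93, 0, 62]]]'

```text
time: 9.6
tool_pos: [0.5621, -0.2737, 0.1954]
tool_rot: [0.708, -0.706, -0.02, 0.024]
contact_force: [0.3, 0.5, 0.7]
gripper_width: 0.727
```

Call:
carry_out --rows '[[[0, 0, 0, 0, 0, 0, 62], [0, 0, 0, 0, 0, 0, 62]]]'

```text
time: 9.8
tool_pos: [0.5629, -0.273, 0.1969]
tool_rot: [0.708, -0.706, -0.02, 0.022]
contact_force: [-0.3, 0.3, -0.6]
gripper_width: 0.726
```

Run:
```python
from h import *
a=grab_frame("side");b=grab_frame("top");cv2.imwrite("pics/s_b.png",a);cv2.imwrite("pics/t_b.png",b)
cv2.imwrite("pics/c1.png",np.hstack([cv2.resize(a[110:220,185:295],(400,400),interpolation=2),cv2.resize(b[165:235,150:220],(400,400),interpolation=2)]))
cv2.imwrite("pics/c2.png",cv2.resize(a[180:340,290:450],None,fx=3.7,fy=3.7,interpolation=2))
print(state()["tool_pos"])
```

```text
[ 0.56356984 -0.27152949  0.19761275]
```

View pics/c1.png

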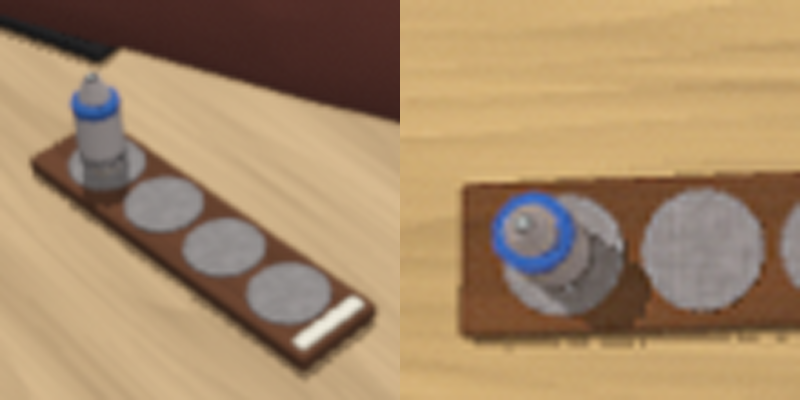

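View pics/c2.png

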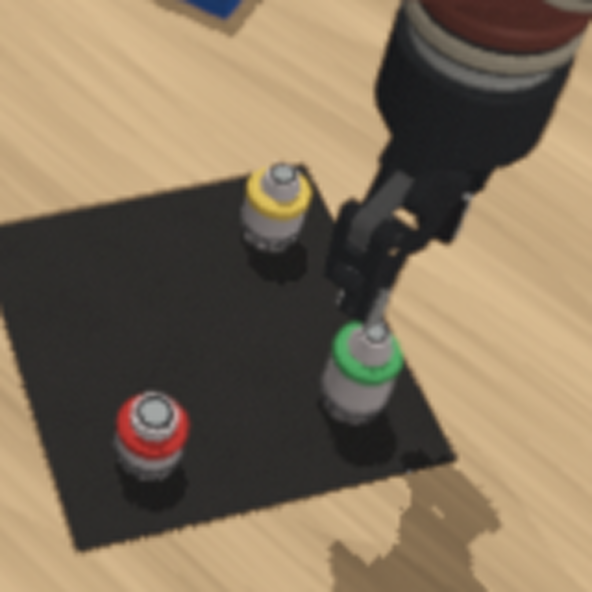

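```bash
cat > chk.py <<'E'
from h import *
import sys
c,tx,ty,sx,sy,tag=sys.argv[1:7]
T=cv2.imread(f"pics/t_{tag}.png");S=cv2.imread(f"pics/s_{tag}.png")
PT=dict(blue=(.5489,.3064),green=(.5527,.2402),yellow=(.5565,.1744),red=(.5602,.1086))[c]
PS=dict(blue=(.5484,.3006),green=(.5517,.2347),yellow=(.5555,.1683),red=(.5598,.104))[c]
z=RT[c]+.014; b=9 if c!="yellow" else 8
for n,I,uv,P,k in(("top",T,(float(tx),float(ty)),PT,(0,0)),("side",S,(float(sx),float(sy)),PS,(.0027,.0013))):
    a=ringc(I,uv,c,10); p=onz(n,a[2],z)[:2]; print(n,a[2].round(1),a[3].round(1),p.round(4),"off mm",((p+k-P)*1000).round(1))
E
python3 chk.py blue 173.5 205.5 211 137 b
```

```text
top [172.8 205.2] [13.6 13.9] [0.5472 0.3064] off mm [-1.7  0. ]
side [210.6 138. ] [ 9.2 12.5] [0.5416 0.294 ] off mm [-4.1 -5.3]
```

Call:
carry_out --rows '[[[0, 0, 0, 0.03, 0, -0.8, 62], [0, 0, 0, 0, 0, -0.8, 62], [0, 0, 0, 0, 0, -0.6, 62], [0, 0, 0, 0, 0, -0.4, 62], [0, 0, 0, 0, 0, -0.2, 62]]]'

```text
time: 10.4
tool_pos: [0.5649, -0.2708, 0.0851]
tool_rot: [0.707, -0.706, -0.022, 0.023]
contact_force: [-0.4, -1.0, 0.3]
gripper_width: 0.721
```

Call:
carry_out --rows '[[[0, 0, 0, 0, 0, 0, 62], [0, 0, 0, 0, 0, 0, 45], [0, 0, 0, 0, 0, 0, 38], [0, 0, 0, 0, 0, 0, 30], [0, 0, 0, 0, 0, 0, 25]]]'

```text
time: 10.9
tool_pos: [0.5668, -0.273, 0.0891]
tool_rot: [-0.706, 0.707, 0.023, -0.021]
contact_force: [0.1, -0.1, 4.9]
gripper_width: 0.408
```

Call:
carry_out --rows '[[[0, 0, 0, 0, 0, 0, 25], [0, 0, 0, 0, 0, 0, 25], [0, 0, 0, 0, 0, 0, 25]]]'

```text
time: 11.2
tool_pos: [0.5668, -0.273, 0.0891]
tool_rot: [-0.706, 0.707, 0.023, -0.021]
contact_force: [-0.1, 0.8, 5.6]
gripper_width: 0.407
```

Run:
```python
from h import *
cv2.imwrite("pics/g2.png",cv2.resize(grab_frame("side")[220:320,330:450],None,fx=5,fy=5,interpolation=2))
print(state()["tool_pos"])
```

```text
[ 0.56679269 -0.27300139  0.08908922]
```

View pics/g2.png

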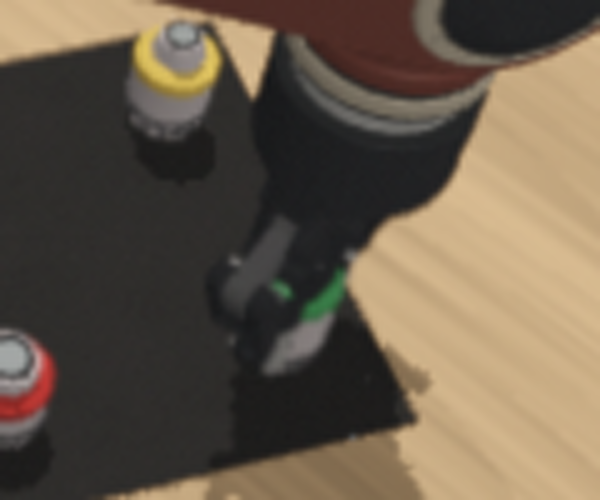

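Call:
carry_out --rows '[[[0, 0, 0, 0, 0, 0.2, 25], [0, 0, 0, 0, 0, 0.6, 25], [0, 0, 0, 0, 0, 0.7, 25], [0, 0, 0, 0, 0, 0.7, 25], [0, 0, 0, 0, 0.2, 0.2, 25]]]'

```text
time: 11.75
tool_pos: [0.5668, -0.2655, 0.1868]
tool_rot: [-0.706, 0.708, 0.023, -0.02]
contact_force: [0.4, 0.7, -1.9]
gripper_width: 0.403
```

Call:
carry_out --rows '[[[0, 0, 0, -0.02, 0.5, 0, 25], [0, 0, 0, -0.02, 0.8, 0, 25], [0, 0, 0, -0.02, 0.8, 0, 25], [0, 0, 0, -0.02, 0.8, 0, 25], [0, 0, 0, -0.02, 0.8, 0, 25]]]'

```text
time: 12.25
tool_pos: [0.5597, -0.1131, 0.18]
tool_rot: [0.708, -0.706, -0.021, 0.024]
contact_force: [-0.1, 0.1, -1.6]
gripper_width: 0.404
```

Call:
carry_out --rows '[[[0, 0, 0, -0.02, 0.8, 0, 25], [0, 0, 0, -0.02, 0.8, 0, 25], [0, 0, 0, -0.02, 0.8, 0, 25], [0, 0, 0, -0.02, 0.8, 0, 25], [0, 0, 0, -0.02, 0.8, 0, 25]]]'

```text
time: 12.75
tool_pos: [0.5552, 0.0464, 0.1801]
tool_rot: [0.707, -0.706, -0.021, 0.024]
contact_force: [0.1, 0.4, -2.7]
gripper_width: 0.411
```

Call:
carry_out --rows '[[[0, 0, 0, -0.02, 0.8, 0, 25], [0, 0, 0, -0.02, 0.8, 0, 25], [0, 0, 0, 0, 0.8, 0, 25], [0, 0, 0, 0, 0.8, 0, 25], [0, 0, 0, 0, 0.6, 0, 25]]]'

```text
time: 13.25
tool_pos: [0.5532, 0.1983, 0.18]
tool_rot: [-0.707, 0.707, 0.021, -0.025]
contact_force: [0.1, -0.6, -2.4]
gripper_width: 0.41
```

Call:
carry_out --rows '[[[0, 0, 0, 0, 0.3, 0, 25], [0, 0, 0, 0, 0, 0, 25], [0, 0, 0, 0, 0, 0, 25]]]'

```text
time: 13.55
tool_pos: [0.5552, 0.2074, 0.1819]
tool_rot: [-0.706, 0.707, 0.021, -0.023]
contact_force: [-0.2, -0.7, -2.9]
gripper_width: 0.407
```

Call:
carry_out --rows '[[[0, 0, 0, -0.05, 0.4, 0, 25], [0, 0, 0, 0, 0.3, -0.4, 25], [0, 0, 0, 0, 0, -0.6, 25], [0, 0, 0, 0, 0, -0.5, 25], [0, 0, 0, 0, 0, -0.3, 25]]]'

```text
time: 14.05
tool_pos: [0.5526, 0.2355, 0.1078]
tool_rot: [-0.706, 0.707, 0.021, -0.023]
contact_force: [0.4, -0.9, -2.7]
gripper_width: 0.406
```

Call:
carry_out --rows '[[[0, 0, 0, 0, 0, -0.05, 25], [0, 0, 0, 0, 0, 0, 25]]]'

```text
time: 14.25
tool_pos: [0.554, 0.2356, 0.1087]
tool_rot: [-0.707, 0.707, 0.022, -0.022]
contact_force: [0.0, -0.1, -2.0]
gripper_width: 0.407
```

Run:
```python
from h import *
a=grab_frame("side")
cv2.imwrite("pics/p4.png",cv2.resize(a[130:190,190:260],None,fx=9,fy=9,interpolation=2))
print(state()["tool_pos"])
```

```text
[0.5546305  0.23581087 0.10967436]
```

View pics/p4.png

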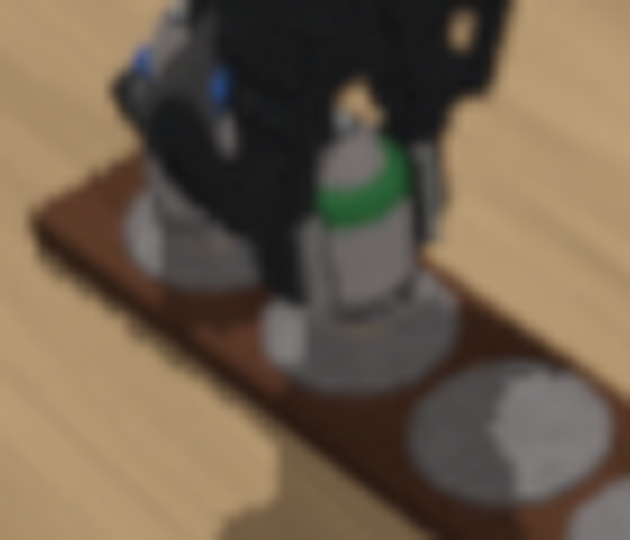

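Call:
carry_out --rows '[[[0, 0, 0, -0.05, 0, -0.1, 25], [0, 0, 0, 0, 0, -0.05, 25], [0, 0, 0, 0, 0, -0.03, 25], [0, 0, 0, 0, 0, -0.02, 25], [0, 0, 0, 0, 0, 0, 25]]]'

```text
time: 14.8
tool_pos: [0.5524, 0.2358, 0.1031]
tool_rot: [-0.707, 0.707, 0.022, -0.022]
contact_force: [-5.1, -0.5, 6.7]
gripper_width: 0.407
```

Contact (about 9 N including the weight). Releasing.

Call:
carry_out --rows '[[[0, 0, 0, 0, 0, 0, 40], [0, 0, 0, 0, 0, 0, 48], [0, 0, 0, 0, 0, 0, 62], [0, 0, 0, 0, 0, 0, 62], [0, 0, 0, 0, 0, 0.3, 62]]]'

```text
time: 15.3
tool_pos: [0.5508, 0.2353, 0.1115]
tool_rot: [-0.706, 0.707, 0.021, -0.023]
contact_force: [-0.1, 0.4, 0.6]
gripper_width: 0.724
```

Call:
carry_out --rows '[[[0, 0, 0, 0, 0, 0.6, 62], [0, 0, 0, 0, 0, 0.9, 62], [0, 0, 0, 0, 0, 0.9, 62], [0, 0, 0, 0, 0, 0.3, 62], [0, 0, 0, 0.1, -0.4, 0, 62]]]'

```text
time: 15.8
tool_pos: [0.5573, 0.2207, 0.2247]
tool_rot: [0.707, -0.706, -0.025, 0.021]
contact_force: [0.4, 0.1, -0.4]
gripper_width: 0.725
```

Call:
carry_out --rows '[[[0, 0, 0, 0.17, -0.8, 0, 62], [0, 0, 0, 0.17, -0.93, 0, 62], [0, 0, 0, 0.17, -0.93, 0, 62], [0, 0, 0, 0.17, -0.93, 0, 62], [0, 0, 0, 0.17, -0.93, 0, 62]]]'

```text
time: 16.3
tool_pos: [0.589, 0.0363, 0.2185]
tool_rot: [-0.707, 0.707, 0.02, -0.023]
contact_force: [0.5, 0.6, -0.3]
gripper_width: 0.728
```

Call:
carry_out --rows '[[[0, 0, 0, 0.17, -0.93, 0, 62], [0, 0, 0, 0.17, -0.93, 0, 62], [0, 0, 0, 0.17, -0.93, -0.1, 62], [0, 0, 0, 0.17, -0.93, -0.2, 62], [0, 0, 0, 0.17, -0.93, -0.2, 62]]]'

```text
time: 16.8
tool_pos: [0.6228, -0.1495, 0.1983]
tool_rot: [0.707, -0.706, -0.021, 0.023]
contact_force: [0.1, -1.7, 0.2]
gripper_width: 0.729
```

Call:
carry_out --rows '[[[0, 0, 0, 0, -0.4, 0, 62], [0, 0, 0, 0, 0, 0, 62], [0, 0, 0, 0, 0, 0, 62]]]'

```text
time: 17.1
tool_pos: [0.6234, -0.1629, 0.2001]
tool_rot: [0.707, -0.706, -0.021, 0.022]
contact_force: [0.1, 0.8, -0.1]
gripper_width: 0.719
```

Run:
```python
from h import *
a=grab_frame("side");b=grab_frame("top");cv2.imwrite("pics/s_g.png",a);cv2.imwrite("pics/t_g.png",b)
cv2.imwrite("pics/c3.png",np.hstack([cv2.resize(a[110:220,185:295],(400,400),interpolation=2),cv2.resize(b[165:235,150:220],(400,400),interpolation=2)]))
cv2.imwrite("pics/c4.png",cv2.resize(a[160:320,290:450],None,fx=3.7,fy=3.7,interpolation=2))
print(state()["tool_pos"])
for n,i in(("s",a),("t",b)): print(n,[x[0].tolist() for x in blobs(i,"green")],[x[0].tolist() for x in blobs(i,"blue")])
```

```text
[ 0.62388377 -0.16193919  0.20094394]
s [] [[210.7, 139.9], [343.0, 164.5], [272.5, 324.9], [267.2, 372.9]]
t [[198.9, 205.1]] [[279.4, 127.9], [173.7, 205.8], [524.6, 247.5], [356.9, 292.9], [380.1, 319.3]]
```

View pics/c3.png

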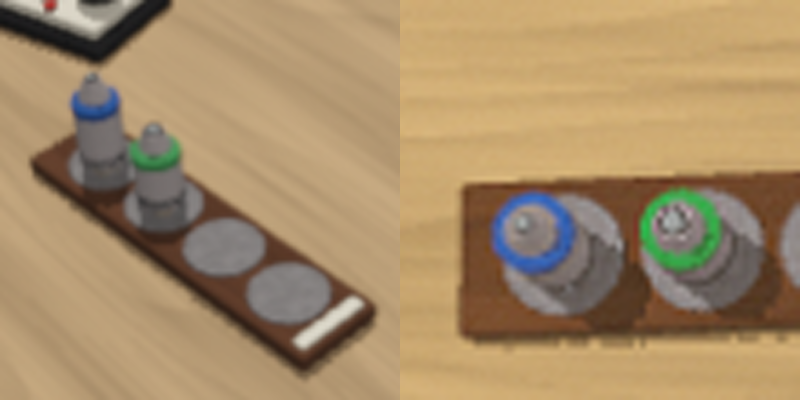

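View pics/c4.png

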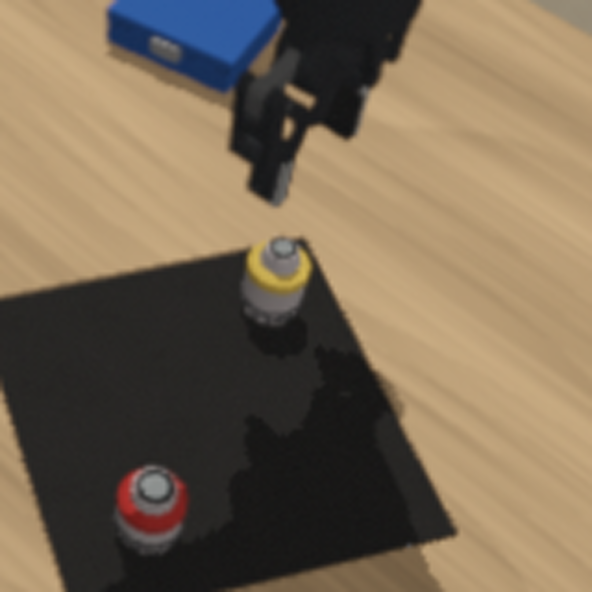

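```bash
python3 chk.py green 198.7 205.2 228 152.5 g
python3 - <<'E'
from h import *
o=camera_info("side")["xyz"]
def f(u,v,z,r):
    p=onz("side",(u,v),z); d=p-o; d[2]=0; d/=np.linalg.norm(d); return (p+r*d).round(4)
print("yel",f(290+270/3.7-.36,160+323/3.7-.36,.003,.013),"red",f(290+151/3.7-.36,160+552/3.7-.36,.003,.013))
E
```

```text
top [198.5 204.7] [13.8 13.9] [0.5517 0.2414] off mm [-1.   1.2]
side [227.  151.6] [ 9.2 12.8] [0.5455 0.2295] off mm [-3.5 -3.9]
yel [ 0.6265 -0.1667  0.003 ] red [ 0.459  -0.2219  0.003 ]
```

Call:
carry_out --rows '[[[0, 0, 0, 0.03, -0.05, -0.8, 62], [0, 0, 0, 0, 0, -0.8, 62], [0, 0, 0, 0, 0, -0.7, 62], [0, 0, 0, 0, 0, -0.5, 62], [0, 0, 0, 0, 0, -0.2, 62]]]'

```text
time: 17.7
tool_pos: [0.6239, -0.1631, 0.0785]
tool_rot: [0.707, -0.706, -0.021, 0.024]
contact_force: [0.6, 0.8, 0.3]
gripper_width: 0.725
```

Call:
carry_out --rows '[[[0, 0, 0, 0, 0, 0, 62], [0, 0, 0, 0, 0, 0, 45], [0, 0, 0, 0, 0, 0, 38], [0, 0, 0, 0, 0, 0, 30], [0, 0, 0, 0, 0, 0, 25]]]'

```text
time: 18.2
tool_pos: [0.6265, -0.1655, 0.0833]
tool_rot: [-0.706, 0.707, 0.023, -0.021]
contact_force: [-1.3, 1.4, 7.1]
gripper_width: 0.4
```

Call:
carry_out --rows '[[[0, 0, 0, 0, 0, 0, 25], [0, 0, 0, 0, 0, 0, 25], [0, 0, 0, 0, 0, 0, 25]]]'

```text
time: 18.5
tool_pos: [0.6265, -0.1655, 0.0833]
tool_rot: [-0.706, 0.707, 0.023, -0.021]
contact_force: [-0.9, 0.9, 7.2]
gripper_width: 0.409
```

Call:
carry_out --rows '[[[0, 0, 0, 0, 0, 0.2, 25], [0, 0, 0, 0, 0, 0.6, 25], [0, 0, 0, 0, 0, 0.7, 25], [0, 0, 0, 0, 0, 0.5, 25], [0, 0, 0, 0, 0.2, 0.1, 25]]]'

```text
time: 19.0
tool_pos: [0.6267, -0.1581, 0.1686]
tool_rot: [-0.706, 0.708, 0.024, -0.02]
contact_force: [0.7, -0.1, -1.5]
gripper_width: 0.407
```

Call:
carry_out --rows '[[[0, 0, 0, -0.1, 0.5, 0, 25], [0, 0, 0, -0.17, 0.8, 0, 25], [0, 0, 0, -0.17, 0.8, 0, 25], [0, 0, 0, -0.17, 0.8, 0, 25], [0, 0, 0, -0.17, 0.8, 0, 25]]]'

```text
time: 19.5
tool_pos: [0.5917, -0.0063, 0.1624]
tool_rot: [0.707, -0.706, -0.021, 0.024]
contact_force: [0.7, -0.5, -1.9]
gripper_width: 0.403
```

Call:
carry_out --rows '[[[0, 0, 0, -0.17, 0.8, 0, 25], [0, 0, 0, -0.17, 0.8, 0, 25], [0, 0, 0, -0.17, 0.8, 0, 25], [0, 0, 0, -0.17, 0.8, 0, 25], [0, 0, 0, -0.17, 0.7, 0, 25]]]'

```text
time: 20.0
tool_pos: [0.5573, 0.1495, 0.1625]
tool_rot: [0.707, -0.707, -0.021, 0.024]
contact_force: [0.8, -0.8, -2.7]
gripper_width: 0.407
```

Call:
carry_out --rows '[[[0, 0, 0, -0.1, 0.4, 0, 25], [0, 0, 0, 0, 0, 0, 25], [0, 0, 0, 0, 0, 0, 25]]]'

```text
time: 20.3
tool_pos: [0.5553, 0.163, 0.164]
tool_rot: [-0.706, 0.707, 0.022, -0.023]
contact_force: [0.1, 0.3, -1.7]
gripper_width: 0.408
```

Call:
carry_out --rows '[[[0, 0, 0, 0, 0.16, -0.3, 25], [0, 0, 0, 0, 0, -0.6, 25], [0, 0, 0, 0, 0, -0.4, 25], [0, 0, 0, 0, 0, -0.2, 25], [0, 0, 0, 0, 0, -0.05, 25]]]'

```text
time: 20.8
tool_pos: [0.5553, 0.1687, 0.1012]
tool_rot: [-0.707, 0.707, 0.021, -0.023]
contact_force: [1.3, -0.5, -1.9]
gripper_width: 0.407
```

Call:
carry_out --rows '[[[0, 0, 0, 0, 0, 0, 25], [0, 0, 0, 0, 0, 0, 25]]]'

```text
time: 21.0
tool_pos: [0.5569, 0.1693, 0.1041]
tool_rot: [0.707, -0.707, -0.023, 0.021]
contact_force: [0.3, -0.5, -1.9]
gripper_width: 0.405
```

Run:
```python
from h import *
a=grab_frame("side")
cv2.imwrite("pics/p5.png",cv2.resize(a[130:190,200:270],None,fx=9,fy=9,interpolation=2))
print(state()["tool_pos"])
```

```text
[0.55691345 0.16934899 0.10425232]
```

View pics/p5.png

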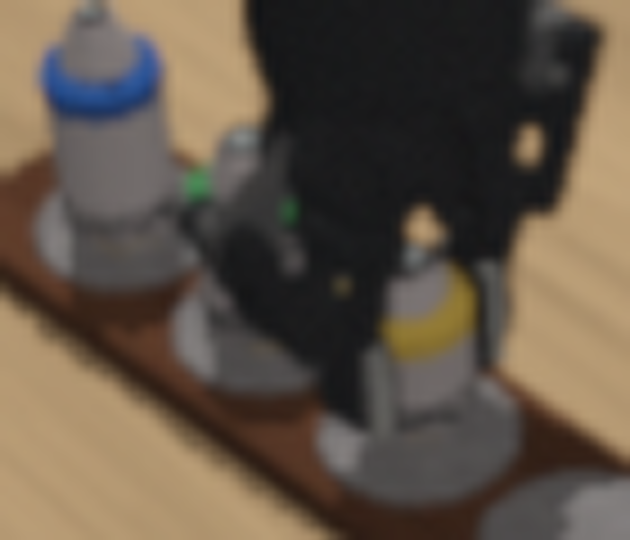

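Yellow is over pad 2, about 7 mm up, and sits about centred. Lowering.

Call:
carry_out --rows '[[[0, 0, 0, -0.02, 0, -0.1, 25], [0, 0, 0, 0, 0, -0.05, 25], [0, 0, 0, 0, 0, -0.03, 25], [0, 0, 0, 0, 0, -0.02, 25], [0, 0, 0, 0, 0, 0, 25]]]'

```text
time: 21.55
tool_pos: [0.5556, 0.1694, 0.0972]
tool_rot: [-0.707, 0.707, 0.022, -0.022]
contact_force: [-6.1, -2.0, 10.2]
gripper_width: 0.405
```

Call:
carry_out --rows '[[[0, 0, 0, 0, 0, 0, 40], [0, 0, 0, 0, 0, 0, 48], [0, 0, 0, 0, 0, 0, 62], [0, 0, 0, 0, 0, 0, 62], [0, 0, 0, 0, 0, 0.3, 62]]]'

```text
time: 22.05
tool_pos: [0.5539, 0.169, 0.1054]
tool_rot: [-0.707, 0.707, 0.021, -0.024]
contact_force: [-0.8, 0.4, -1.1]
gripper_width: 0.722
```

Call:
carry_out --rows '[[[0, 0, 0, 0, 0, 0.7, 62], [0, 0, 0, 0, 0, 0.9, 62], [0, 0, 0, 0, 0, 0.9, 62], [0, 0, 0, 0, 0, 0.3, 62], [0, 0, 0, 0, -0.4, 0, 62]]]'

```text
time: 22.55
tool_pos: [0.5567, 0.1541, 0.2226]
tool_rot: [0.707, -0.706, -0.025, 0.021]
contact_force: [0.1, -0.3, 0.9]
gripper_width: 0.727
```

Call:
carry_out --rows '[[[0, 0, 0, -0.24, -0.8, 0, 62], [0, 0, 0, -0.24, -0.93, 0, 62], [0, 0, 0, -0.24, -0.93, 0, 62], [0, 0, 0, -0.24, -0.93, 0, 62], [0, 0, 0, -0.24, -0.93, 0, 62]]]'

```text
time: 23.05
tool_pos: [0.5053, -0.0295, 0.2166]
tool_rot: [0.707, -0.707, -0.021, 0.023]
contact_force: [0.7, -0.3, 0.0]
gripper_width: 0.724
```

Call:
carry_out --rows '[[[0, 0, 0, -0.24, -0.93, 0, 62], [0, 0, 0, -0.24, -0.93, 0, 62], [0, 0, 0, -0.24, -0.93, -0.2, 62], [0, 0, 0, -0.24, -0.93, -0.3, 62], [0, 0, 0, -0.24, -0.93, -0.3, 62]]]'

```text
time: 23.55
tool_pos: [0.4571, -0.2151, 0.1846]
tool_rot: [0.707, -0.706, -0.021, 0.023]
contact_force: [1.2, -0.6, 0.6]
gripper_width: 0.73
```

Call:
carry_out --rows '[[[0, 0, 0, 0, -0.15, 0, 62], [0, 0, 0, 0, 0, 0, 62], [0, 0, 0, 0, 0, 0, 62]]]'

```text
time: 23.85
tool_pos: [0.4589, -0.219, 0.1863]
tool_rot: [0.707, -0.706, -0.022, 0.022]
contact_force: [0.7, -0.3, -0.7]
gripper_width: 0.723
```

Run:
```python
from h import *
a=grab_frame("side");b=grab_frame("top");cv2.imwrite("pics/s_y.png",a);cv2.imwrite("pics/t_y.png",b)
cv2.imwrite("pics/c5.png",np.hstack([cv2.resize(a[110:220,185:295],(400,400),interpolation=2),cv2.resize(b[165:235,180:250],(400,400),interpolation=2)]))
cv2.imwrite("pics/c6.png",cv2.resize(a[200:330,290:420],None,fx=4.5,fy=4.5,interpolation=2))
print(state()["tool_pos"])
```

```text
[ 0.45949292 -0.21859369  0.18706284]
```

View pics/c5.png

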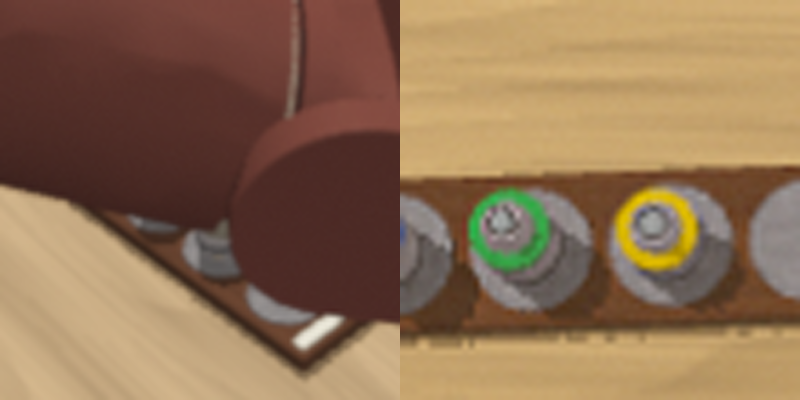

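View pics/c6.png

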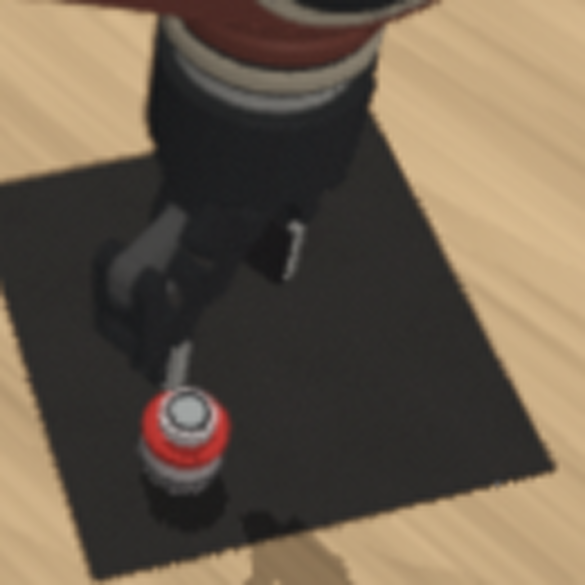

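Call:
carry_out --rows '[[[0, 0, 0, 0, -0.03, -0.7, 62], [0, 0, 0, 0, 0, -0.8, 62], [0, 0, 0, 0, 0, -0.65, 62], [0, 0, 0, 0, 0, -0.4, 62], [0, 0, 0, 0, 0, -0.2, 62]]]'

```text
time: 24.45
tool_pos: [0.4588, -0.2191, 0.0755]
tool_rot: [0.707, -0.706, -0.022, 0.023]
contact_force: [-0.6, -0.2, -0.0]
gripper_width: 0.725
```

Call:
carry_out --rows '[[[0, 0, 0, 0, 0, 0, 62], [0, 0, 0, 0, 0, 0, 45], [0, 0, 0, 0, 0, 0, 38], [0, 0, 0, 0, 0, 0, 30], [0, 0, 0, 0, 0, 0, 25]]]'

```text
time: 24.95
tool_pos: [0.4603, -0.2213, 0.0788]
tool_rot: [-0.706, 0.707, 0.023, -0.021]
contact_force: [-0.6, 0.1, 6.8]
gripper_width: 0.403
```

Call:
carry_out --rows '[[[0, 0, 0, 0, 0, 0, 25], [0, 0, 0, 0, 0, 0, 25], [0, 0, 0, 0, 0, 0, 25]]]'

```text
time: 25.25
tool_pos: [0.4603, -0.2213, 0.0788]
tool_rot: [-0.706, 0.707, 0.023, -0.021]
contact_force: [-0.8, 1.2, 5.6]
gripper_width: 0.404
```

```bash
python3 chk.py yellow 225 204.8 228 152.5 y 2>&1 | head -1
python3 - <<'E'
from h import *
b=cv2.imread("pics/t_y.png");print(blobs(b,"yellow"));print([onz("top",x[0],.063) for x in blobs(b,"yellow")])
cv2.imwrite("pics/g4.png",cv2.resize(grab_frame("side")[240:330,280:400],None,fx=5,fy=5,interpolation=2))
E
```

```text
top [224.2 204.5] [14.6 15.5] [0.5553 0.1759] off mm [-1.2  1.5]
[(array([224.4, 204.9]), [217, 198, 15, 14, 95])]
[array([0.55411948, 0.17537875, 0.063     ])]
```

View pics/g4.png

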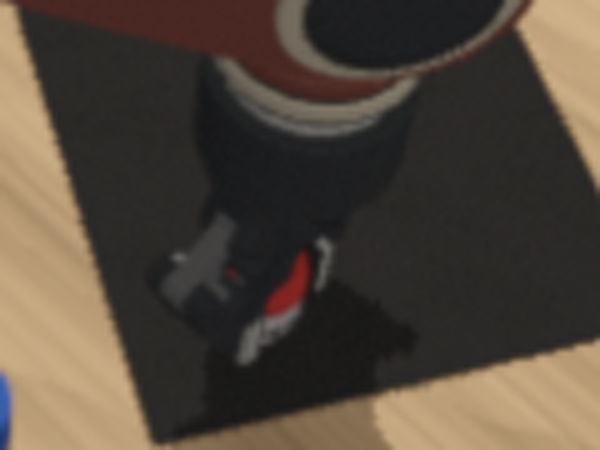

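Call:
carry_out --rows '[[[0, 0, 0, 0, 0, 0.2, 25], [0, 0, 0, 0, 0, 0.6, 25], [0, 0, 0, 0, 0, 0.7, 25], [0, 0, 0, 0, 0, 0.5, 25], [0, 0, 0, 0.05, 0.2, 0.2, 25]]]'

```text
time: 25.8
tool_pos: [0.4622, -0.2136, 0.1678]
tool_rot: [-0.706, 0.708, 0.023, -0.02]
contact_force: [0.4, -0.0, -1.1]
gripper_width: 0.403
```

Call:
carry_out --rows '[[[0, 0, 0, 0.15, 0.5, 0, 25], [0, 0, 0, 0.25, 0.8, 0, 25], [0, 0, 0, 0.25, 0.8, 0, 25], [0, 0, 0, 0.25, 0.8, 0, 25], [0, 0, 0, 0.25, 0.8, 0, 25]]]'

```text
time: 26.3
tool_pos: [0.5068, -0.0628, 0.1641]
tool_rot: [0.707, -0.707, -0.021, 0.023]
contact_force: [0.3, -0.7, -1.3]
gripper_width: 0.402
```

Call:
carry_out --rows '[[[0, 0, 0, 0.25, 0.8, 0, 25], [0, 0, 0, 0.25, 0.8, 0, 25], [0, 0, 0, 0.25, 0.8, 0, 25], [0, 0, 0, 0.25, 0.8, 0, 25], [0, 0, 0, 0.2, 0.6, 0, 25]]]'

```text
time: 26.8
tool_pos: [0.5547, 0.0896, 0.164]
tool_rot: [0.707, -0.707, -0.022, 0.023]
contact_force: [0.2, 0.0, -1.4]
gripper_width: 0.404
```

Call:
carry_out --rows '[[[0, 0, 0, 0.1, 0.3, 0, 25], [0, 0, 0, 0, 0, 0, 25], [0, 0, 0, 0, 0, 0, 25]]]'

```text
time: 27.1
tool_pos: [0.5587, 0.0989, 0.1645]
tool_rot: [-0.707, 0.707, 0.022, -0.023]
contact_force: [0.2, 0.2, -0.6]
gripper_width: 0.401
```

Call:
carry_out --rows '[[[0, 0, 0, 0, 0.1, -0.3, 25], [0, 0, 0, 0, 0, -0.6, 25], [0, 0, 0, 0, 0, -0.4, 25], [0, 0, 0, 0, 0, -0.25, 25], [0, 0, 0, 0, 0, -0.1, 25]]]'

```text
time: 27.6
tool_pos: [0.5582, 0.1028, 0.0971]
tool_rot: [-0.707, 0.707, 0.021, -0.023]
contact_force: [0.4, 1.0, -1.5]
gripper_width: 0.409
```

Call:
carry_out --rows '[[[0, 0, 0, 0, 0, 0, 25], [0, 0, 0, 0, 0, 0, 25]]]'

```text
time: 27.8
tool_pos: [0.5599, 0.1032, 0.0999]
tool_rot: [0.707, -0.707, -0.022, 0.022]
contact_force: [0.3, 0.8, -0.9]
gripper_width: 0.403
```

Run:
```python
from h import *
a=grab_frame("side")
cv2.imwrite("pics/p6.png",cv2.resize(a[150:210,220:300],None,fx=9,fy=9,interpolation=2))
print(state()["tool_pos"])
```

```text
[0.56007123 0.10330324 0.10014131]
```

View pics/p6.png

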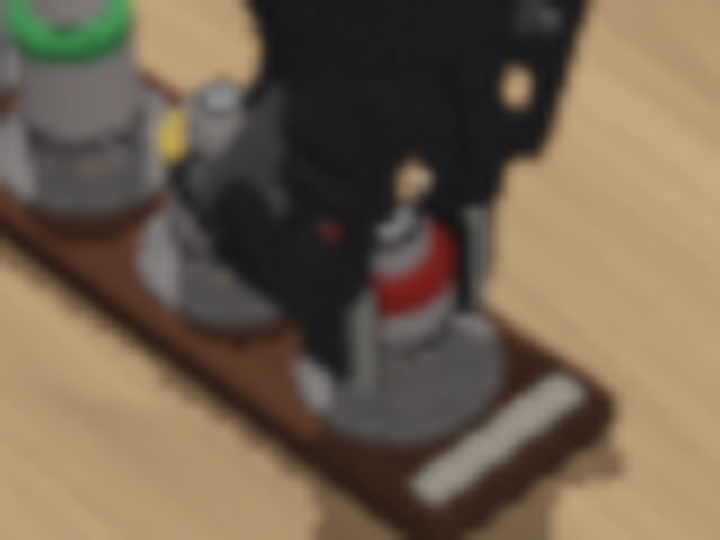

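Call:
carry_out --rows '[[[0, 0, 0, -0.02, 0, -0.1, 25], [0, 0, 0, 0, 0, -0.05, 25], [0, 0, 0, 0, 0, -0.03, 25], [0, 0, 0, 0, 0, -0.02, 25], [0, 0, 0, 0, 0, 0, 25]]]'

```text
time: 28.35
tool_pos: [0.5587, 0.1034, 0.0928]
tool_rot: [-0.707, 0.707, 0.022, -0.022]
contact_force: [-5.6, -0.4, 9.1]
gripper_width: 0.408
```

Call:
carry_out --rows '[[[0, 0, 0, 0, 0, 0, 40], [0, 0, 0, 0, 0, 0, 48], [0, 0, 0, 0, 0, 0, 62], [0, 0, 0, 0, 0, 0, 62], [0, 0, 0, 0, 0, 0.3, 62]]]'

```text
time: 28.85
tool_pos: [0.5571, 0.1032, 0.1015]
tool_rot: [-0.707, 0.707, 0.021, -0.024]
contact_force: [-0.1, -0.0, -1.0]
gripper_width: 0.726
```

Call:
carry_out --rows '[[[0, 0, 0, 0, 0, 0.7, 62], [0, 0, 0, 0, 0, 0.9, 62], [0, 0, 0, 0, 0, 0.9, 62], [0, 0, 0, 0, -0.5, 0.5, 62], [0, 0, 0, 0, -0.9, 0.2, 62]]]'

```text
time: 29.35
tool_pos: [0.5599, 0.0481, 0.2359]
tool_rot: [-0.707, 0.707, 0.026, -0.021]
contact_force: [2.1, 0.3, -0.9]
gripper_width: 0.723
```

Call:
carry_out --rows '[[[0, 0, 0, 0, -0.9, 0, 62], [0, 0, 0, 0, -0.9, 0, 62], [0, 0, 0, 0, -0.9, 0, 62], [0, 0, 0, 0, -0.9, 0, 62], [0, 0, 0, 0, -0.9, 0, 62]]]'

```text
time: 29.85
tool_pos: [0.5584, -0.1342, 0.2322]
tool_rot: [-0.707, 0.707, 0.022, -0.022]
contact_force: [0.1, 0.5, -0.6]
gripper_width: 0.725
```

Call:
carry_out --rows '[[[0, 0, 0, 0, -0.9, 0, 62], [0, 0, 0, 0, -0.5, 0, 62], [0, 0, 0, 0, -0.3, 0, 62], [0, 0, 0, 0, 0, 0, 62], [0, 0, 0, 0, 0, 0, 62]]]'

```text
time: 30.35
tool_pos: [0.5585, -0.2001, 0.2313]
tool_rot: [0.707, -0.707, -0.022, 0.022]
contact_force: [-0.5, 1.0, 0.1]
gripper_width: 0.724
```

Run:
```python
from h import *
a=grab_frame("side");b=grab_frame("top");cv2.imwrite("pics/s_r.png",a);cv2.imwrite("pics/t_r.png",b)
cv2.imwrite("pics/c7.png",np.hstack([cv2.resize(a[110:220,185:295],(380,380),interpolation=2),cv2.resize(b[170:240,155:285],(420,226),interpolation=2).__class__((380,420,3),np.uint8)*0]))
cv2.imwrite("pics/c7.png",cv2.resize(a[110:220,185:295],None,fx=5,fy=5,interpolation=2))
cv2.imwrite("pics/c8.png",cv2.resize(b[100:290,155:310],None,fx=3.1,fy=3.1,interpolation=2))
for c in("red","yellow","green","blue"): print(c,[x[0].tolist() for x in blobs(b,c) if x[0][1]<350],[x[0].tolist() for x in blobs(a,c) if x[0][1]<250])
```

```text
red [[337.1, 292.4], [249.7, 205.7]] [[262.2, 183.1]]
yellow [[224.6, 204.8]] [[244.9, 168.4]]
green [[198.8, 205.1]] []
blue [[279.4, 128.0], [173.4, 205.7], [524.4, 247.6], [379.8, 319.2]] [[210.7, 139.9], [341.3, 164.5]]
```

View pics/c7.png

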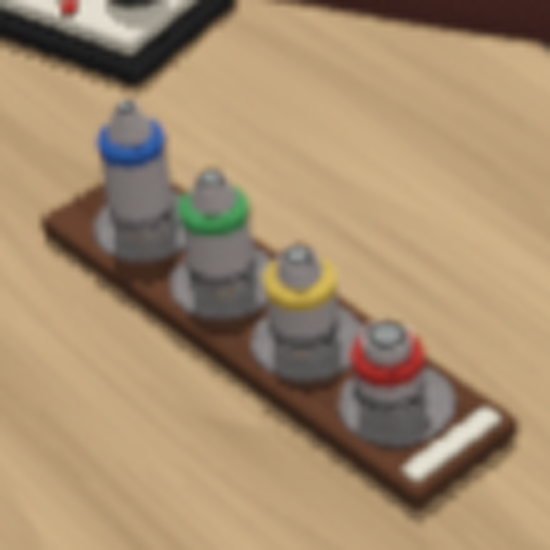

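View pics/c8.png

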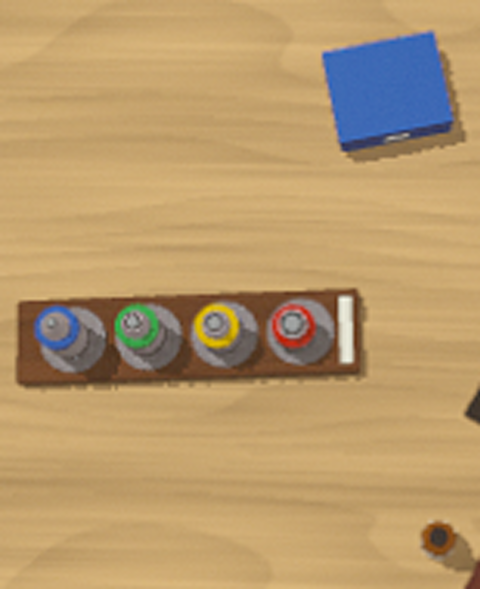

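```bash
python3 chk.py red 249.7 205.7 262 182 r; python3 chk.py yellow 224.6 204.8 244.9 167.5 r;python3 chk.py green 198.8 205 228 152.5 r;python3 chk.py blue 173.4 205.5 210.7 138 r
python3 - <<'E'
from h import *
b=cv2.imread("pics/t_r.png"); t=cv2.imread("pics/top0.png")
# bystanders
print([ (x[0].tolist(),x[1][4]) for x in blobs(t,"blue") if x[1][4]>500],[ (x[0].tolist(),x[1][4]) for x in blobs(b,"blue") if x[1][4]>500])
print(cv2.absdiff(b,t)[262:285,285:305].mean())
E
```

```text
top [245.4 203.8] [20.3 30. ] [0.5599 0.1217] off mm [-0.3 13.1]
side [260.  182.4] [11.4 21.8] [0.5464 0.1012] off mm [-10.7  -1.5]
top [224.2 204.5] [14.6 15.4] [0.5552 0.1759] off mm [-1.3  1.5]
side [244.7 165.7] [11.5 15. ] [0.5509 0.1651] off mm [-1.9 -1.9]
top [198.5 204.7] [13.8 13.9] [0.5517 0.2413] off mm [-1.   1.1]
side [227.  151.6] [ 9.3 12.6] [0.5456 0.2296] off mm [-3.4 -3.8]
top [172.8 205.2] [13.7 13.9] [0.5472 0.3064] off mm [-1.7  0. ]
side [210.6 138. ] [ 9.2 12.5] [0.5415 0.294 ] off mm [-4.2 -5.3]
[([279.4, 127.9], 1056)] [([279.4, 128.0], 1056)]
8.820289855072463
```

The red check picked up the brown wood (its ellipse came out 20x30 px), so I'll redo it with a stricter mask.

Run:
```python
from h import *
for n,f,uv,P,k in(("top","t_r",(250,205.5),(.5602,.1086),(0,0)),("side","s_r",(262,182),(.5598,.104),(.0027,.0013))):
    I=cv2.imread(f"pics/{f}.png");x,y=int(uv[0])-11,int(uv[1])-11
    cr=cv2.resize(I[y:y+22,x:x+22],None,fx=6,fy=6,interpolation=2);h=cv2.cvtColor(cr,cv2.COLOR_BGR2HSV)
    m=cv2.inRange(h,(0,170,110),(6,255,255))|cv2.inRange(h,(172,170,110),(180,255,255))
    cs,_=cv2.findContours(m,0,cv2.CHAIN_APPROX_NONE);c=np.vstack([q for q in cs if len(q)>25])
    e=cv2.fitEllipse(cv2.convexHull(c));u=np.array(e[0])/6+[x-.5,y-.5]
    p=onz(n,u,RT["red"]+.014)[:2];print(n,u.round(1),(np.array(e[1])/6).round(1),p.round(4),((p+k-P)*1000).round(1))
```

```text
top [249.2 204.8] [13.4 13.5] [0.5575 0.1119] [-2.7  3.3]
side [262.1 181.4] [ 9.2 13.7] [0.5524 0.1003] [-4.7 -2.4]
```

```bash
python3 -c "
from plant import *
print(state()['time'],job_done())"
```

```text
the job is handed in; nothing more can be done
30.45 None
```

All four objectives are standing upright on the strip in order of length: red on the white-bar pad, then yellow, green and blue on the last pad. I set each one down in contact with its pad before opening the fingers. The job was handed in at 30.5 s.

**Placement:** In the last pictures every axis measured within about 7 mm of its pad centre, against the 12 mm allowed. The top camera put them at most about 4 mm off.

**Bystanders:** The slide box is at the same pixel as at the start. The oil bottle looks unmoved by eye, within a pixel; I did not measure it closely.

**Disagreements:**
- **Cameras:** The top and side cameras differed by about 6 to 8 mm in the world's y. I worked mainly from the side camera, because it agreed with where the gripper closed on the blue objective. The side camera's final offsets are the larger ones, up to 4 mm in x and 5 mm in y (blue).
- **Red check:** My first check of the red one failed because its colour mask picked up the brown wood. A stricter mask gave about 4 to 5 mm off centre.

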